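# Click the rise marker onto the proofing gauge

### The job

Put the black marker sleeve, upright and pointer end down, on the upright rod of the rise gauge and slide it gently down until the sprung balls inside the rod click into it; stop at that click, do not push it on past it. Its pointer should then point at the side of the clear proofing box, and nothing else should be disturbed. Let go of it when it sits there.

Things in the scene. Friction and masses are not known exactly. Their poses are not given: they have to be found in the camera images.
- marker (a point): Centre (half-way up, on the axis) of the loose marker: a black plastic sleeve, 60 mm tall, 34 mm outside diameter, open right through with an 18 mm bore, about 0.1 kg. It starts standing on the counter, pointer end down. z is its axis (up); y is the direction of its pointer.
- groove (a point): Middle, on the axis, of the groove inside the marker that the balls click into: 15.5 mm above the lower end, 9 mm tall. Pushing the lower rim over the balls takes about 6 to 11 N; then it slides easily for some 8 mm until the balls snap out into the groove, pulling the sleeve down with 5 to 8 N; that pull ends at the groove middle. There it stays by itself; pushing on past takes 6 to 11 N again.
- pointer_tip (a point): Tip of the marker's flat aluminium pointer (12 mm wide, 4 mm thick), which sticks out of the sleeve along the marker's +y: 58 mm from the axis, 6 mm above the sleeve's lower end.
- gauge: The rise gauge, fixed to the counter: a dark round foot (90 mm across, 14 mm high) with an upright steel rod of 15 mm diameter at its centre. Origin: centre of the underside, on the counter. z up along the rod; y points to the proofing box beside it: the marker's pointer must point that way.
- rod_tip (a point): Top end of the rod, on its axis, 140 mm above the counter; its last 10 mm taper from 15 to 7 mm diameter. Two opposed sprung balls (the catch; 12 mm diameter) stand 3.5 mm out of a dark slot in the rod, towards the gauge's +y and -y. Their height was set by hand, 22 to 57 mm below this tip, and is not given: feel for it.
- proofing_box: Clear plastic proofing box with a white lid held by two steel spring clips, 280 x 200 x 125 mm high, fixed, beside the gauge on the gauge's +y side (near side about 115 mm from the rod's axis). Origin: centre of its underside; z up; its long side along its x.
- sugar_pot: White ceramic sugar pot with a lid, 80 mm across, 104 mm high, loose. Origin: centre of its underside. To be left alone. It and the marker may stand in each other's place.
- bowl: Grey silicone bowl, 180 mm across, 75 mm high, loose. Origin: centre of its underside. To be left alone.
- banneton: Oval wicker proving basket, about 160 x 250 mm (long along its y), 76 mm high, loose. Origin: centre of its underside. To be left alone.
- rolling_pin: Wooden rolling pin, 52 mm diameter, about 430 mm long along its y with its handles, lying on the counter, loose. Origin: under its middle, on the counter. To be left alone.
Not all that is in view belongs to the job. There is more than one size of the part that bears marker; the job needs the larger. There is more than one size of the gauge; the job needs the smaller.

How it is judged:
By the outcome, as a careful person would: the job done as asked, in the order asked, and still so for the second after the job is handed in, with the robot touching nothing.
It also fails if it takes over 64 s, if anything falls off the work surface, if the arm or the gripper's body presses on something with over 40 N, if the wrist force passes 120 N, or if a joint passes its speed limit or range.

### The arm

A 6-joint arm with a two-finger parallel gripper is mounted at the origin on the work surface. World frame = base frame: x ahead of the robot, y to its left, z up, the work surface at z = 0. Lengths are in m, angles in degrees, forces in N, time in s.
With the tool pointing down it reaches from about 0.375 to 0.825 m from the base axis. Payload 5.5 kg.
Tool frame: the origin (TCP) lies midway between the tips of the shut fingers; the grasp point (between the pads) lies ctrl.hold_point_z behind it (ctrl.hold_point_z is the distance from the TCP to the grasp point, in m); z points along the fingers, y is the direction in which the jaws open and shut (so a half turn about z gives the same grasp; the last joint's range is limited). The gripper opens to 85 mm and grips with 20 to 120 N. Pads are 22 mm wide; open, the fingers measure 114 mm over their backs; the gripper's body (76 mm by 85 mm) begins 54 mm behind the grasp point. The pads swing forward as they close: fully open they stand 13 mm farther back than shut.
Start: joints at [76.662, 17.962, -2.699, 69.339, 0, 90], TCP at [0.138, 0.584, 0.193] pointing down, gripper open.
Joint ranges: [-152.73, 152.73], [-39.44, 99.34], [-58.76, 71.6], [-118.89, 123.64], [-81.53, 83.1], [-180, 180]. Speed limits (degrees/s): [136.94, 136.94, 172.46, 180, 180, 180].

### API

Orientations are given as a 3x3 rotation matrix whose columns are the frame's x, y, z axes.
In Python, from plant import ctrl gives the robot as it stands.
- The arm moves only by the tool play_rows, never from a script. Its argument "deltas" is a list of rows, each a list of 6 numbers: the shift along the tool's x, y, z in mm, then the turn, a rotation vector about the tool's x, y, z in rad. In form: [[tx, ty, tz, wx, wy, wz], ...]. A call has 1 to 5 rows; each row shifts and turns the commanded pose from where the row before left it, along the tool's axes as they then stand; what a row does not reach is not made up. A row lasts 1/10 s, in which the tool goes at most 50 mm and 8.59 degrees, less where a joint would pass 70% of its speed; a pose out of reach is approached as far as the arm can. A call is refused whole if a number of a shift passes 50 or a number of a turn 0.15, either way. A call with a gripper value outside its range is refused whole. "claw" is the closure in counts, from 0 (fully open) to 255 (shut), set as the call begins (left out, the last holds). The fingers move at their own pace and stop on an object; "newtons" is the grip in N (left out, the last holds). Time passes only in rows, so rows that do not move let the fingers close. It gives the time, the measured TCP pose, the force and the opening at its end, in the units of the state.
- ctrl.get_obs(): the state, without advancing time (a new reading comes with each control period).
- ctrl.grab_frame(name): name is "scene" or "top" or "wrist"; returns a dict with "image" (384x512x3 uint8, blue, green, red), "vfov" (degrees; the focal length in pixels is half the picture's height over the tangent of half this angle, whatever the lens; pixels are square), "cx", "cy" (the principal point, pixels), "extrinsics" (4x4, takes a point from world to camera coordinates); the wrist camera has in their place "T_tool_cam" (4x4, takes a point from camera to tool coordinates, whose origin is the TCP and whose axes are the flange's). Camera axes: x right, y up, looking along -z (the intrinsics and any distortion apply to the point x, -y, -z); pixel columns grow to the right and rows downward; lengths in m; the calibration is good to about 2 mm. A picture is of the moment at which its call begins: read the wrist's pose just before it. There is no depth.
- ctrl.close_job(): hands the job in, once; it reports no verdict.
The state is a dict: "time_s": time; "joint_positions": joint angles; "qvel": joint speeds; "tau": joint torques, N m; "tool_pos": TCP position; "ee_rot": TCP orientation; "force": force on the tool from outside, world axes, zero at the start; "ft_torque": the same for the moment, N m; "gripper_width": finger opening in m.
Only numpy, scipy, OpenCV 4.12 (cv2) and the standard library are available. Lean on these libraries where they do the work, as an engineer would, in place of code of your own. Each camera call takes 0.05 s, during which the arm holds its last target.

## Working session

There is one attempt and no reset: what is moved stays moved. The work goes in short steps, Python scripts to look and compute and a tool call to move; the robot and the scene stay as the last step left them, time stands still between calls to the robot, and variables do not carry over. Pictures are saved under pics/ and viewed, and the job is handed in when it is done.

Besides the shell and the picture viewer there is one more tool, called by a JSON object that holds its "method" and its "body". play_rows: Moves the arm, as the interface text tells. Its arguments: {"type":"object","properties":{"deltas":{"type":"array"},"claw":{"type":"number"},"newtons":{"type":"number"}},"required":["deltas"]}

```bash
mkdir -p pics; ls
python3 - <<'E'
from plant import ctrl
import cv2,numpy as np
o=ctrl.get_obs();print(o, ctrl.hold_point_z)
for n in ("scene","top","wrist"):
    f=ctrl.grab_frame(n); cv2.imwrite(f"pics/{n}0.png",f["image"])
    print(n,{k:(np.round(v,4).tolist() if hasattr(v,'__len__') else v) for k,v in f.items() if k!="image"})
E
```

```text
pics
{'time_s': 0.0, 'joint_positions': array([ 7.66610932e+01,  1.80049294e+01, -2.75569417e+00,  6.93382194e+01,
        8.28143652e-04,  9.00017871e+01]), 'qvel': array([-0.07536845,  0.11552871, -0.07828603, -0.03771457, -0.15233389,
       -0.02917916]), 'tau': array([-2.70521941e-04, -5.39597404e+01,  3.39744580e+01,  1.92782830e-02,
        9.65994559e-05,  7.85810670e-06]), 'tool_pos': array([0.13827175, 0.58318474, 0.19171567]), 'ee_rot': array([[-9.73015230e-01,  2.30740529e-01, -4.12070325e-04],
       [ 2.30740896e-01,  9.73013788e-01, -1.67525882e-03],
       [ 1.44000028e-05, -1.72513382e-03, -9.99998512e-01]]), 'force': array([-0.56847271, -0.40574327,  0.04764539]), 'ft_torque': array([0.00588637, 0.02273412, 0.04650905]), 'gripper_width': 0.08509041815273921} 0.0187
scene {'vfov': 46.56953351540689, 'cx': 259.9961304461797, 'cy': 193.4610797968575, 'extrinsics': [[0.5606, 0.8281, 0.0028, -0.1791], [-0.5394, 0.3625, 0.76, 0.278], [0.6284, -0.4275, 0.6499, -1.735], [0.0, 0.0, 0.0, 1.0]]}
top {'vfov': 49.18743297254831, 'cx': 249.44785387657453, 'cy': 192.10134174514462, 'extrinsics': [[0.0204, -0.9998, -0.0077, -0.15], [0.9886, 0.019, 0.1496, -0.5276], [-0.1494, -0.0107, 0.9887, -1.417], [0.0, 0.0, 0.0, 1.0]]}
wrist {'vfov': 59.71417928116885, 'cx': 253.0531319398344, 'cy': 194.45171834598708, 'T_tool_cam': [[-0.0004, 0.9649, 0.2627, 0.0675], [1.0, 0.0005, -0.0004, -0.0001], [-0.0005, 0.2627, -0.9649, -0.1807], [0.0, 0.0, 0.0, 1.0]]}
```

View pics/scene0.png

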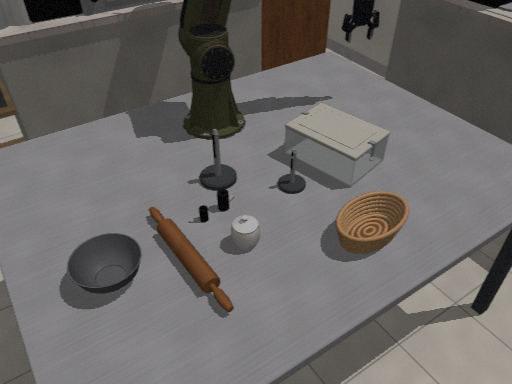

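View pics/top0.png

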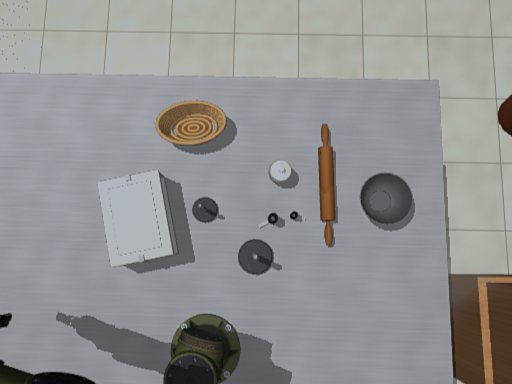

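View pics/wrist0.png

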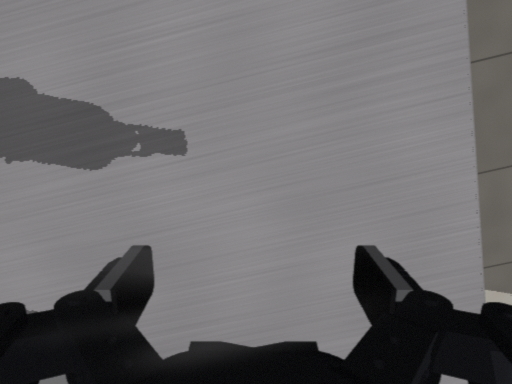

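```bash
cat > h.py <<'E'
import numpy as np,cv2
class Cam:
    def __init__(s,f,obs=None):
        s.img=f["image"];H=s.img.shape[0]
        s.f=H/2/np.tan(np.radians(f["vfov"])/2);s.cx=f["cx"];s.cy=f["cy"]
        if "extrinsics" in f: E=np.array(f["extrinsics"])
        else:
            T=np.eye(4);T[:3,:3]=obs["ee_rot"];T[:3,3]=obs["tool_pos"]
            E=np.linalg.inv(T@np.array(f["T_tool_cam"]))
        s.R=E[:3,:3];s.t=E[:3,3];s.c=-s.R.T@s.t
    def proj(s,p):
        q=s.R@np.asarray(p)+s.t
        return np.array([s.cx+s.f*q[0]/-q[2], s.cy-s.f*q[1]/-q[2]])
    def ray(s,u,v): 
        d=s.R.T@np.array([(u-s.cx)/s.f,-(v-s.cy)/s.f,-1]);return d/np.linalg.norm(d)
    def onz(s,u,v,z):
        d=s.ray(u,v);return s.c+d*(z-s.c[2])/d[2]
def tri(rays):
    A=np.zeros((3,3));b=np.zeros(3)
    for c,d in rays:
        P=np.eye(3)-np.outer(d,d);A+=P;b+=P@c
    return np.linalg.solve(A,b)
E
python3 - <<'E'
import cv2
i=cv2.imread('pics/top0.png')[160:290,180:320];cv2.imwrite('pics/topz.png',cv2.resize(i,None,fx=5.5,fy=4.6*1.0,interpolation=cv2.INTER_CUBIC) if 0 else cv2.resize(i,None,fx=4.5,fy=4.5,interpolation=cv2.INTER_CUBIC))
i=cv2.imread('pics/scene0.png')[120:260,190:320];cv2.imwrite('pics/scenez.png',cv2.resize(i,None,fx=4,fy=4,interpolation=cv2.INTER_CUBIC))
E
```

```text
(no output)
```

View pics/topz.png

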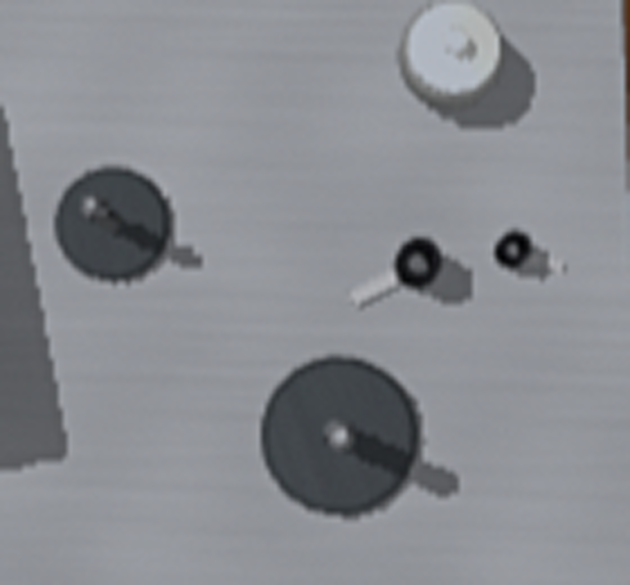

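View pics/scenez.png

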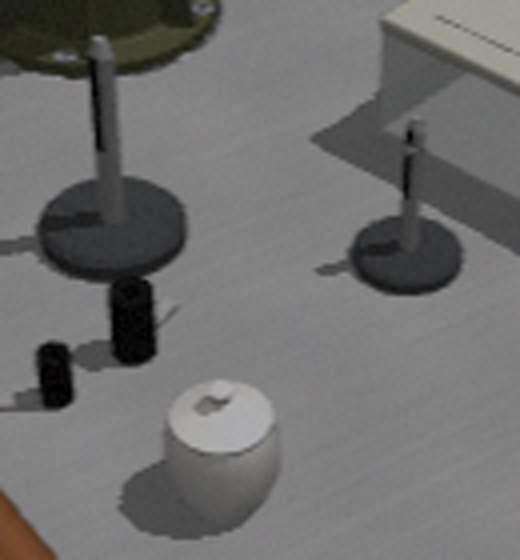

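Run:
```python
from h import *
import pickle
from plant import ctrl
T=Cam(ctrl.grab_frame("top"));S=Cam(ctrl.grab_frame("scene"))
z=lambda a,b:(180+(a+.5)/4.5-.5,160+(b+.5)/4.5-.5)
s=lambda a,b:(190+(a+.5)/4-.5,120+(b+.5)/4-.5)
print('marker top',T.onz(*z(418,263),.06), 'scene',S.onz(*s(132,288),.06),'tri',tri([(T.c,T.ray(*z(418,263))),(S.c,S.ray(*s(132,288)))]))
print('ptr tip',T.onz(*z(355,299),.006),S.onz(*s(175,306),.006))
print('foot',T.onz(*z(114,223),.014),S.onz(*s(407,249),.014))
print('rodtip',T.onz(*z(91,205),.14),S.onz(*s(416,122),.14),tri([(T.c,T.ray(*z(91,205))),(S.c,S.ray(*s(416,122)))]))
print('biggauge tip',T.onz(*z(338,433),.14),S.onz(*s(100,40),.14),tri([(T.c,T.ray(*z(338,433))),(S.c,S.ray(*s(100,40)))]))
print('big foot',T.onz(*z(340,435),.014))
print('small marker',T.onz(*z(513,250),.045))
# box lid
hsv=cv2.cvtColor(T.img,cv2.COLOR_BGR2HSV);m=((hsv[...,2]>175)).astype(np.uint8);m[:, :80]=0;m[:,200:]=0;m[:150]=0
n,l,st,_=cv2.connectedComponentsWithStats(m);k=1+np.argmax(st[1:,4]);print(st[k])
c=max(cv2.findContours((l==k).astype(np.uint8),0,2)[0],key=cv2.contourArea)
W=np.array([T.onz(*p[0],.125)[:2] for p in c],np.float32)
r=cv2.minAreaRect(W*1000);print(r,cv2.boxPoints(r))
```

```text
marker top [ 0.43990132 -0.21968395  0.06      ] scene [ 0.44333868 -0.2179931   0.06      ] tri [ 0.44078343 -0.21839271  0.05825012]
ptr tip [ 0.41565407 -0.1734083   0.006     ] [ 0.42421943 -0.17117771  0.006     ]
foot [0.47063584 0.0157784  0.014     ] [0.47648809 0.01537349 0.014     ]
rodtip [0.46967262 0.01799009 0.14      ] [0.47928209 0.01412564 0.14      ] [0.47102873 0.01971907 0.13284808]
biggauge tip [ 0.3122188  -0.16144054  0.14      ] [ 0.2465547 -0.1272941  0.14     ] [ 0.31222043 -0.16126682  0.18660432]
big foot [ 0.31066528 -0.16359457  0.014     ]
small marker [ 0.45258145 -0.2925198   0.045     ]
[  98  170   74   96 5069]
((430.5092468261719, 232.0461883544922), (282.31982421875, 199.56207275390625), 13.114824295043945) [[270.3905  297.195  ]
 [315.6718  102.83806]
 [590.628   166.89737]
 [545.3467  361.25433]]
```

{"method": "play_rows", "body": {"deltas": [[-37,-20,-11,0,0,0],[-37,-20,-11,0,0,0],[-37,-20,-11,0,0,0],[-37,-20,-11,0,0,0],[-37,-20,-11,0,0,0]], "claw": 0, "newtons": 40}}

```text
time_s: 0.75
tool_pos: [0.2963, 0.4426, 0.248]
ee_rot: [[-0.973, 0.23, 0.0], [0.23, 0.973, 0.0], [-0.0, 0.0, -1.0]]
force: [0.9, 0.4, -0.2]
gripper_width: 0.0856
```

{"method": "play_rows", "body": {"deltas": [[-37,-20,-11,0,0,0],[-37,-20,-11,0,0,0],[-37,-20,-11,0,0,0],[-37,-20,-11,0,0,0],[-37,-20,-11,0,0,0]]}}

```text
time_s: 1.25
tool_pos: [0.4533, 0.3025, 0.3031]
ee_rot: [[-0.973, 0.231, 0.0], [0.231, 0.973, 0.0], [-0.0, 0.0, -1.0]]
force: [0.4, 0.4, 0.0]
gripper_width: 0.0853
```

{"method": "play_rows", "body": {"deltas": [[0,0,0,0,0,0.14],[0,0,0,0,0,0.14],[0,0,0,0,0,0.14],[0,0,0,0,0,0.14],[0,0,0,0,0,0.14]]}}

```text
time_s: 1.75
tool_pos: [0.4523, 0.3037, 0.3025]
ee_rot: [[-0.591, 0.807, -0.0], [0.807, 0.591, -0.0], [0.0, -0.0, -1.0]]
force: [0.1, 0.2, -0.4]
gripper_width: 0.0855
```

```bash
cat > go.py <<'E'
# usage: go.py x y z thy_deg : prints remaining tool delta (mm) and turn rad
import sys
from h import *
from scipy.spatial.transform import Rotation as Ro
from plant import ctrl
np.set_printoptions(precision=4,suppress=True)
o=ctrl.get_obs();R=o["ee_rot"];p=o["tool_pos"]
print('t',round(o["time_s"],2),'p',p,'thy',np.degrees(np.arctan2(R[1,1],R[0,1])),'z',R[:,2],'F',o["force"],'w',o["gripper_width"],'j',np.round(o["joint_positions"],1))
if len(sys.argv)>1:
    x,y,z,th=map(float,sys.argv[1:]);a=np.radians(th)
    ty=np.array([np.cos(a),np.sin(a),0]);tz=np.array([0,0,-1.]);Rt=np.column_stack([np.cross(ty,tz),ty,tz])
    d=np.array([x,y,z])-p
    print('tool delta mm',R.T@d*1000,'rotvec',Ro.from_matrix(R.T@Rt).as_rotvec(), 'if turned first',Rt.T@d*1000)
E
python3 go.py 0.441 -0.219 0.25 29
```

```text
t 1.75 p [0.4523 0.3037 0.3025] thy 36.20961614938591 z [-0.0002 -0.0001 -1.    ] F [ 0.088   0.1876 -0.4273] w 0.0854835216890723 j [33.9 10.8  2.2 81.4  0.  87.7]
tool delta mm [-415.0641 -317.8759   52.5377] rotvec [-0.0003 -0.      0.1258] if turned first [-451.6751 -263.2862   52.4732]
```

{"method": "play_rows", "body": {"deltas": [[0,0,0,0,0,0.126],[-37,-18,0,0,0,0],[-37,-18,0,0,0,0],[-37,-18,0,0,0,0],[-37,-18,0,0,0,0]]}}

```text
time_s: 2.25
tool_pos: [0.4618, 0.1382, 0.3025]
ee_rot: [[-0.49, 0.871, 0.0], [0.871, 0.49, -0.0], [-0.0, -0.0, -1.0]]
force: [0.4, -0.3, -0.4]
gripper_width: 0.0856
```

{"method": "play_rows", "body": {"deltas": [[-37,-18,0,0,0,0],[-37,-18,0,0,0,0],[-37,-18,0,0,0,0],[0,0,0,0,0,0],[0,0,0,0,0,0]]}}

```text
time_s: 2.75
tool_pos: [0.4693, 0.0156, 0.3026]
ee_rot: [[-0.488, 0.873, -0.0], [0.873, 0.488, 0.0], [0.0, 0.0, -1.0]]
force: [-0.1, 1.1, 0.1]
gripper_width: 0.0852
```

```bash
python3 go.py 0.441 -0.219 0.25 29
python3 - <<'E'
from h import *
from plant import ctrl
o=ctrl.get_obs();f=ctrl.grab_frame("wrist")
np.savez('w1.npz',pos=o["tool_pos"],rot=o["ee_rot"])
cv2.imwrite('pics/w1.png',f["image"]);C=Cam(f,o);print(C.proj([.471,.018,.14]),C.proj([.4706,.0158,.014]))
E
```

```text
t 2.75 p [0.4693 0.0156 0.3026] thy 29.191748476687547 z [-0.      0.0004 -1.    ] F [-0.0617  1.0907  0.1036] w 0.08524379809129083 j [ 1.9  2.5 -7.2 80.3  0.  62.7]
tool delta mm [-191.0685 -139.1231   52.5047] rotvec [ 0.0002 -0.0004  0.0033] if turned first [-191.5128 -138.4731   52.6044]
[256.39729631 169.02684918] [254.48810097 153.33565279]
```

View pics/w1.png

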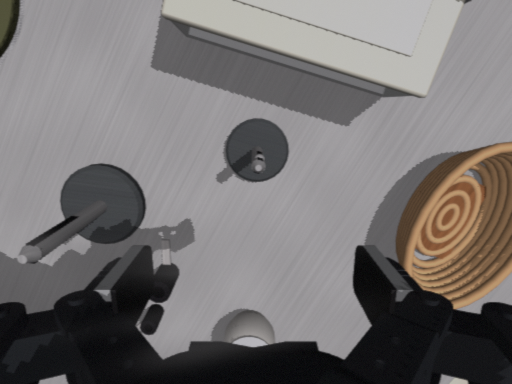

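Run:
```python
from h import *
i=cv2.imread('pics/w1.png')[110:190,215:300];cv2.imwrite('pics/w1z.png',cv2.resize(i,None,fx=7,fy=7,interpolation=cv2.INTER_CUBIC))
```

```text
(no output)
```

View pics/w1z.png

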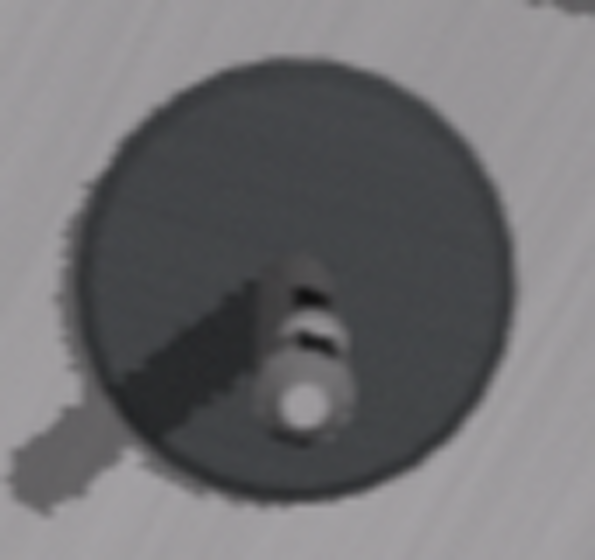

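Run:
```python
from h import *
from plant import ctrl
f=ctrl.grab_frame("wrist");d=np.load('w1.npz');C=Cam(f,dict(ee_rot=d['rot'],tool_pos=d['pos']))
q=lambda a,b:(215+(a+.5)/7-.5,110+(b+.5)/7-.5)
print('tip',C.onz(*q(303,405),.14),'foot',C.onz(*q(298,280),.014))
t=C.onz(*q(303,405),.14)
a=np.radians(103)
for z in (.09,.1,.105,.11,.115,.12):
    p=C.onz(*q(316,328),z)-t; print(z,p[:2]*1000, np.hypot(*p[:2])*1000,np.degrees(np.arctan2(p[1],p[0])))
T=Cam(ctrl.grab_frame("top"));m=(cv2.cvtColor(T.img,cv2.COLOR_BGR2GRAY)<90).astype(np.uint8)
for (u0,u1,v0,v1) in ((190,222,195,225),):
    s=np.zeros_like(m);s[v0:v1,u0:u1]=m[v0:v1,u0:u1]
    c=max(cv2.findContours(s,0,1)[0],key=cv2.contourArea);print(cv2.fitEllipse(c),T.onz(*cv2.fitEllipse(c)[0],.014))
```

```text
tip [0.47150023 0.02021477 0.14      ] foot [0.47126656 0.02223747 0.014     ]
0.09 [0.64814489 4.77102384] 4.8148478937497545 82.26371255943138
0.1 [-0.27619028  6.00900393] 6.015347816370631 92.63161887326054
0.105 [-0.73835787  6.62799398] 6.668993671106745 96.35653584996213
0.11 [-1.20052546  7.24698403] 7.345749719181198 99.40611784757931
0.115 [-1.66269304  7.86597408] 8.039782111890919 101.93537115753486
0.12 [-2.12486063  8.48496413] 8.746979421191849 104.05924518638025
((202.7662353515625, 208.33685302734375), (23.797420501708984, 30.767181396484375), 124.04947662353516) [0.47341598 0.02354411 0.014     ]
```

{"method": "play_rows", "body": {"deltas": [[-38,-28,5,0,0,0],[-38,-28,5,0,0,0],[-38,-28,5,0,0,0],[-38,-28,5,0,0,0],[-38,-28,5,0,0,0]]}}

```text
time_s: 3.4
tool_pos: [0.4406, -0.2184, 0.2775]
ee_rot: [[-0.492, 0.87, 0.001], [0.87, 0.492, 0.0], [-0.0, 0.0, -1.0]]
force: [0.5, 0.1, -0.5]
gripper_width: 0.0857
```

{"method": "play_rows", "body": {"deltas": [[0,0,0,0,0,0],[0,0,0,0,0,0],[0,0,0,0,0,0]]}}

```text
time_s: 3.7
tool_pos: [0.4408, -0.2164, 0.2777]
ee_rot: [[-0.492, 0.871, 0.0], [0.871, 0.492, 0.001], [0.0, 0.0, -1.0]]
force: [0.0, 0.7, -0.0]
gripper_width: 0.0854
```

```bash
python3 go.py 0.441 -0.219 0.25 29
python3 - <<'E'
from h import *
from plant import ctrl
o=ctrl.get_obs();f=ctrl.grab_frame("wrist")
np.savez('w2.npz',pos=o["tool_pos"],rot=o["ee_rot"])
cv2.imwrite('pics/w2.png',f["image"]);C=Cam(f,o);print(C.proj([.441,-.219,.06]),C.proj([.4157,-.1734,.006]))
E
```

```text
t 3.7 p [ 0.4408 -0.2164  0.2777] thy 29.452214307964166 z [ 0.      0.0006 -1.    ] F [ 0.0278  0.7294 -0.0366] w 0.08540686752364701 j [-26.2   4.9  -7.8  77.3   0.   34.4]
tool delta mm [-2.3535 -1.1517 27.6717] rotvec [ 0.0003 -0.0005  0.0079] if turned first [-2.3489 -1.1253 27.6732]
[252.74491972 163.32863011] [253.0348168  117.15244734]
```

View pics/w2.png

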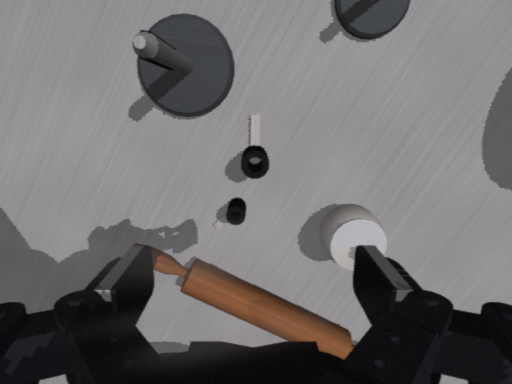

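Run:
```python
from h import *
i=cv2.imread('pics/w2.png')[105:185,215:300];cv2.imwrite('pics/w2z.png',cv2.resize(i,None,fx=7,fy=7,interpolation=cv2.INTER_CUBIC))
```

```text
(no output)
```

View pics/w2z.png

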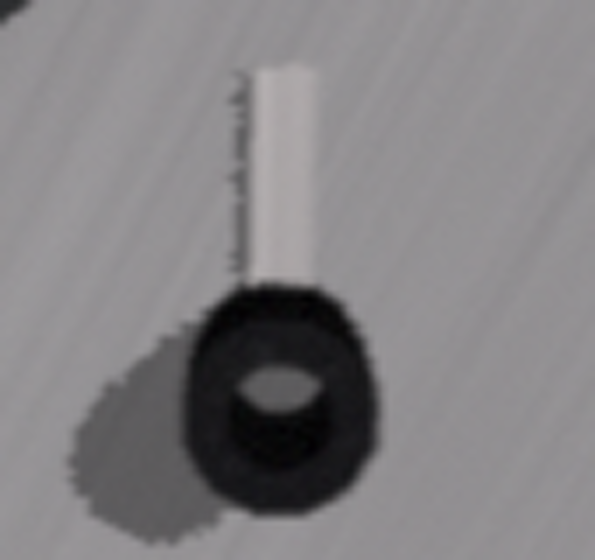

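Run:
```python
from h import *
from plant import ctrl
f=ctrl.grab_frame("wrist");d=np.load('w2.npz');C=Cam(f,dict(ee_rot=d['rot'],tool_pos=d['pos']))
q=lambda a,b:(215+(a+.5)/7-.5,105+(b+.5)/7-.5)
t=C.onz(*q(281,418.5),.06);p=C.onz(*q(287,67),.008);b=C.onz(*q(282,283),.008)
print(t,p,b);
for v in (p-t,p-b): print(np.hypot(*v[:2]),np.degrees(np.arctan2(v[1],v[0])))
print('tool frame',d['rot'].T@(t-d['pos'])*1000)
print('bottom dia check', 193/7*(C.c[2]-.06)/C.f/0.96)
```

```text
[ 0.44368162 -0.21892447  0.06      ] [ 0.41666731 -0.16835312  0.008     ] [ 0.43568747 -0.20385495  0.008     ]
0.05733441241946388 118.11032610201539
0.04027588319504204 118.18024388808622
tool frame [ -3.69886665   1.16646909 217.67177487]
bottom dia check 0.034207856031061974
```

{"method": "play_rows", "body": {"deltas": [[-3.7,1.2,30,0,0,0],[0,0,45,0,0,0],[0,0,45,0,0,0],[0,0,30,0,0,0],[0,0,0,0,0,0]]}}

```text
time_s: 4.3
tool_pos: [0.4404, -0.2176, 0.1239]
ee_rot: [[-0.492, 0.871, -0.007], [0.871, 0.492, 0.003], [0.006, -0.004, -1.0]]
force: [-0.7, 0.7, -0.4]
gripper_width: 0.0851
```

```bash
python3 go.py 0.4432 -0.2189 0.0215 29.45
python3 - <<'E'
from h import *
from plant import ctrl
o=ctrl.get_obs();f=ctrl.grab_frame("wrist")
cv2.imwrite('pics/w3.png',f["image"]);C=Cam(f,o);print(C.proj([.4437,-.2189,.06]),C.proj([.4167,-.1684,.008]))
E
```

```text
t 4.3 p [ 0.4404 -0.2176  0.1239] thy 29.472493936515377 z [-0.0066  0.0034 -1.    ] F [-0.6577  0.74   -0.3825] w 0.08507086860697398 j [-26.3   9.1 -23.3  58.    0.   34.2]
tool delta mm [ -3.191    2.2419 102.3608] rotvec [-0.0041 -0.0062  0.0004] if turned first [ -2.5509   1.8254 102.387 ]
[257.49315371 199.21536128] [258.70401883 119.42590529]
```

View pics/w3.png

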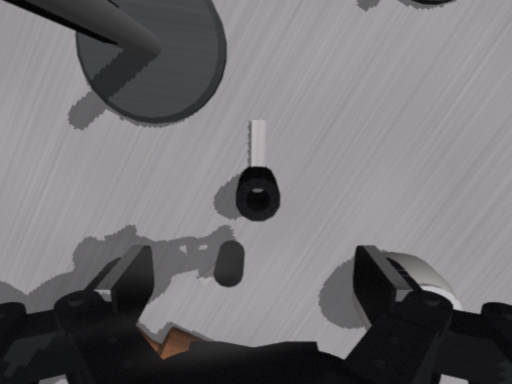

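```bash
python3 - <<'E'
from h import *
from plant import ctrl
d=np.load('w2.npz');C=Cam(ctrl.grab_frame("wrist"),dict(ee_rot=d['rot'],tool_pos=d['pos']))
T=Cam(ctrl.grab_frame("top"))
for p in (C.onz(358,240,.095),T.onz(280,170.5,.095),T.onz(294,215.2,.045),T.onz(256,256.3,.014)):
    print(p,(d['rot'].T@(p-np.array([.4432,-.2189,0])))*1000)
E
python3 go.py 0.4432 -0.2189 0.0215 29.45
```

```text
[ 0.58970048 -0.23214332  0.095     ] [-83.51944893 121.08297081 -95.00628087]
[ 0.59739006 -0.24133543  0.095     ] [-95.30457479 123.25905368 -95.01140712]
[ 0.45249303 -0.29385115  0.045     ] [-69.81233158 -28.74843274 -45.04222121]
[ 0.31064808 -0.1664712   0.014     ] [110.83549004 -89.63861778 -13.97147289]
t 4.45 p [ 0.4446 -0.2203  0.1294] thy 29.41544429716109 z [ 0.0019 -0.0009 -1.    ] F [ 0.1748 -0.6533 -0.1777] w 0.08540943255796309 j [-26.4   8.8 -22.8  58.2   0.   34.2]
tool delta mm [  2.1324  -0.6241 107.8995] rotvec [ 0.0012  0.0018 -0.0006] if turned first [  1.941   -0.4901 107.9038]
```

{"method": "play_rows", "body": {"deltas": [[1,0,40,0,0,0],[0,0,30,0,0,0],[0,0,16,0,0,0],[0,0,10,0,0,0],[0,0,0,0,0,0]]}}

```text
time_s: 4.95
tool_pos: [0.4435, -0.2198, 0.0322]
ee_rot: [[-0.49, 0.872, 0.001], [0.872, 0.49, -0.0], [-0.001, 0.001, -1.0]]
force: [-1.3, -0.0, 0.2]
gripper_width: 0.0855
```

{"method": "play_rows", "body": {"deltas": [[0,0,5,0,0,0],[0,0,3,0,0,0],[0,0,0,0,0,0]]}}

```text
time_s: 5.25
tool_pos: [0.4432, -0.2199, 0.024]
ee_rot: [[-0.49, 0.872, 0.001], [0.872, 0.49, -0.0], [-0.001, 0.0, -1.0]]
force: [0.1, -0.2, -1.0]
gripper_width: 0.0855
```

```bash
python3 go.py 0.4432 -0.2189 0.0215 29.45
python3 - <<'E'
from h import *
from plant import ctrl
o=ctrl.get_obs();f=ctrl.grab_frame("wrist")
cv2.imwrite('pics/w4.png',f["image"]);C=Cam(f,o);print(C.proj([.4437,-.2189,.06]),C.proj([.4167,-.1684,.008]))
E
```

```text
t 5.25 p [ 0.4432 -0.2199  0.024 ] thy 29.334264915906143 z [ 0.0008 -0.0004 -1.    ] F [ 0.1367 -0.1967 -0.9674] w 0.08552693667415759 j [-26.4  14.6 -31.   44.4   0.   34.3]
tool delta mm [0.8238 0.4977 2.5312] rotvec [ 0.0005  0.0007 -0.002 ] if turned first [0.821  0.5006 2.5316]
[256.94871616 250.24447315] [258.23251063 120.12126315]
```

View pics/w4.png

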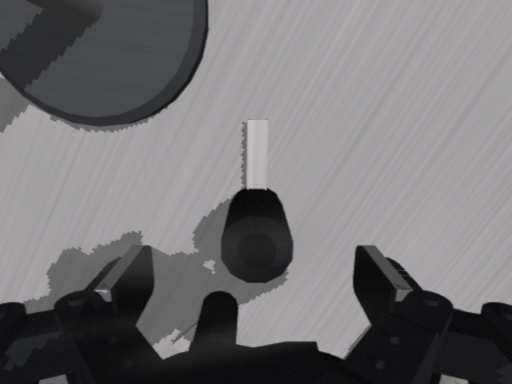

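{"method": "play_rows", "body": {"deltas": [[0.8,0.5,2,0,0,0],[0,0,0,0,0,0],[0,0,0,0,0,0],[0,0,0,0,0,0],[0,0,0,0,0,0]], "claw": 255, "newtons": 50}}

```text
time_s: 5.8
tool_pos: [0.4428, -0.2188, 0.0217]
ee_rot: [[-0.49, 0.872, -0.0], [0.872, 0.49, -0.0], [-0.0, -0.0, -1.0]]
force: [-5.6, -1.3, 13.7]
gripper_width: 0.0123
```

{"method": "play_rows", "body": {"deltas": [[0,0,0,0,0,0],[0,0,0,0,0,0],[0,0,0,0,0,0],[0,0,0,0,0,0],[0,0,0,0,0,0]]}}

```text
time_s: 6.3
tool_pos: [0.4428, -0.2204, 0.0234]
ee_rot: [[-0.489, 0.872, 0.0], [0.872, 0.489, -0.003], [-0.003, -0.002, -1.0]]
force: [-6.4, -2.1, 17.4]
gripper_width: -0.0001
```

```bash
python3 go.py 0.4432 -0.2189 0.0215 29.45
python3 - <<'E'
from h import *
from plant import ctrl
o=ctrl.get_obs();f=ctrl.grab_frame("wrist")
cv2.imwrite('pics/w5.png',f["image"])
E
```

```text
t 6.3 p [ 0.4428 -0.2204  0.0234] thy 29.29462675749714 z [ 0.0001 -0.0035 -1.    ] F [-6.3862 -2.122  17.3545] w -5.457213948520796e-05 j [-26.3  14.6 -31.1  44.2  -0.2  34.4]
tool delta mm [1.0814 1.0886 1.8687] rotvec [-0.0016  0.0031 -0.0027] if turned first [1.0726 1.0885 1.8738]
```

View pics/w5.png

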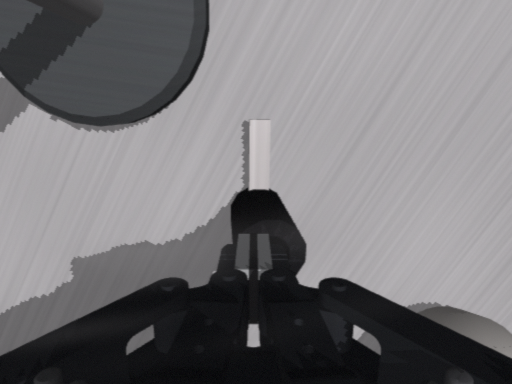

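Run:
```python
from h import *
from plant import ctrl
f=ctrl.grab_frame("wrist")
C=Cam(f,dict(ee_rot=np.eye(3),tool_pos=np.zeros(3)))
for p in ([0,0,0],[0,0,-.0187],[0,.011,0],[.011,0,0],[0.011,0,-.0187],[-.011,0,0]):print(p,C.proj(p))
for n in ("scene","top"):
  F=ctrl.grab_frame(n);cv2.imwrite(f"pics/{n}5.png",F["image"])
i=cv2.imread('pics/scene5.png')[150:260,150:280];cv2.imwrite('pics/scene5z.png',cv2.resize(i,None,fx=5,fy=5,interpolation=cv2.INTER_CUBIC))
i=cv2.imread('pics/w5.png')[160:300,180:330];cv2.imwrite('pics/w5z.png',cv2.resize(i,None,fx=4,fy=4,interpolation=cv2.INTER_CUBIC))
```

```text
[0, 0, 0] [254.57082062 224.59619581]
[0, 0, -0.0187] [254.73418872 237.16289778]
[0, 0.011, 0] [273.73858255 224.58825082]
[0.011, 0, 0] [254.58660801 206.27806941]
[0.011, 0, -0.0187] [254.75439954 217.12410575]
[-0.011, 0, 0] [254.55550106 242.37150009]
```

View pics/scene5z.png

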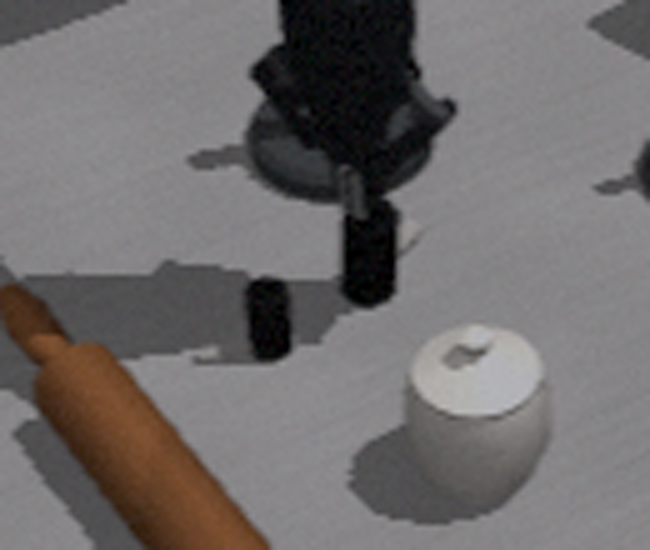

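View pics/w5z.png

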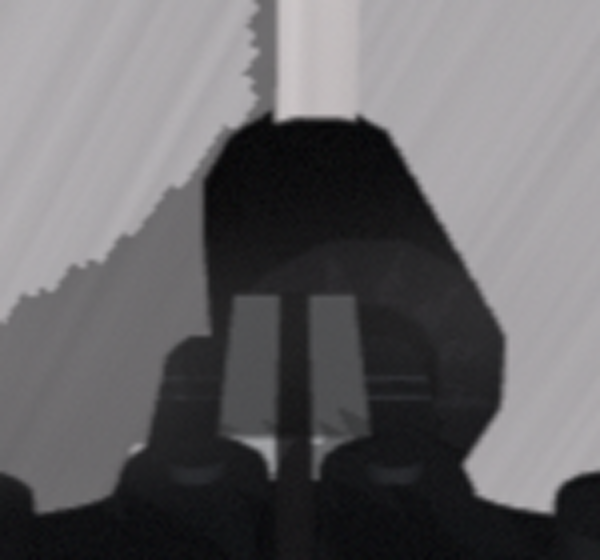

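Run:
```python
from h import *
from plant import ctrl
o=ctrl.get_obs()
for n,(a,b) in (("scene",(150,150)),("top",(0,0))):
  C=Cam(ctrl.grab_frame(n))
  for p in (o["tool_pos"],o["tool_pos"]+[0,0,.0187],o["tool_pos"]+[0,0,.04],[.4432,-.2189,0],[.4432,-.2189,.06]):
    u=C.proj(p);print(n,u,(u-[a,b])*5)
i=cv2.imread('pics/top5.png')[180:270,220:340];cv2.imwrite('pics/top5z.png',cv2.resize(i,None,fx=5,fy=5,interpolation=cv2.INTER_CUBIC))
```

```text
scene [222.48285288 201.06064178] [362.41426442 255.30320892]
scene [222.15874203 196.38070776] [360.79371014 231.90353882]
scene [221.78230476 190.94521697] [358.9115238  204.72608483]
scene [223.36018707 206.68836269] [366.80093535 283.44181345]
scene [222.3372273  191.71017839] [361.68613652 208.55089197]
top [272.2118724  218.16358895] [1361.05936202 1090.81794474]
top [272.46213631 217.68316778] [1362.31068157 1088.41583889]
top [272.75514616 217.12068903] [1363.77573079 1085.60344513]
top [271.49727184 218.62121171] [1357.48635919 1093.10605856]
top [272.28040799 217.07970758] [1361.40203996 1085.39853788]
```

View pics/top5z.png

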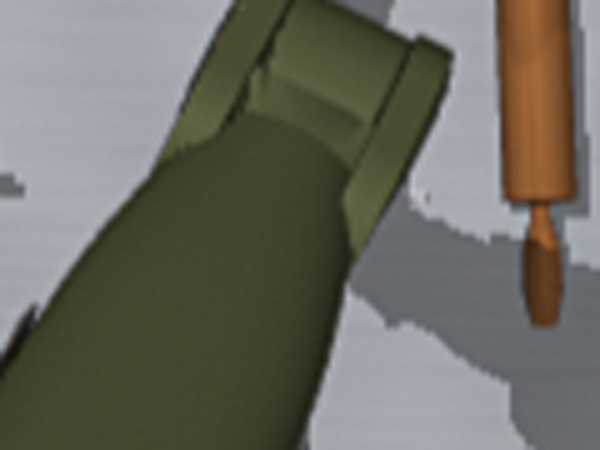

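Run:
```python
from h import *
from plant import ctrl
f=ctrl.grab_frame("wrist")
C=Cam(f,dict(ee_rot=np.eye(3),tool_pos=np.zeros(3)))
for z in (0,-.013,-.03,-.05,-.07):
  for x in (.011,-.011): print(z,x,C.proj([x,.0425,z]),C.proj([x,.0,z]))
i=cv2.imread('pics/w4.png')[230:384,80:300];cv2.imwrite('pics/w4z.png',cv2.convertScaleAbs(cv2.resize(i,None,fx=3.6,fy=3.6,interpolation=cv2.INTER_CUBIC),alpha=2.5))
i=cv2.imread('pics/w5.png')[170:330,160:350];cv2.imwrite('pics/w5zz.png',cv2.convertScaleAbs(cv2.resize(i,None,fx=3.7,fy=3.7,interpolation=cv2.INTER_CUBIC),alpha=3))
```

```text
0 0.011 [329.77391572 206.24714416] [254.58661084 206.27806854]
0 -0.011 [327.5148077  242.34103062] [254.55550386 242.37149878]
-0.013 0.011 [335.23006695 213.54992585] [254.69962291 213.58315066]
-0.013 -0.011 [332.64269522 251.89627247] [254.66279597 251.92896748]
-0.03 0.011 [343.65500909 224.8262836 ] [254.87412731 224.86308732]
-0.03 -0.011 [340.51856462 266.57206958] [254.82758517 266.60821746]
-0.05 0.011 [356.07973309 241.45614652] [255.13147943 241.4982876 ]
-0.05 -0.011 [352.04101428 288.04285901] [255.06867368 288.08412972]
-0.07 0.011 [372.45092301 263.36815391] [255.47057599 263.41743567]
-0.07 -0.011 [367.05733941 316.02409255] [255.38286727 316.07216653]
```

View pics/w4z.png

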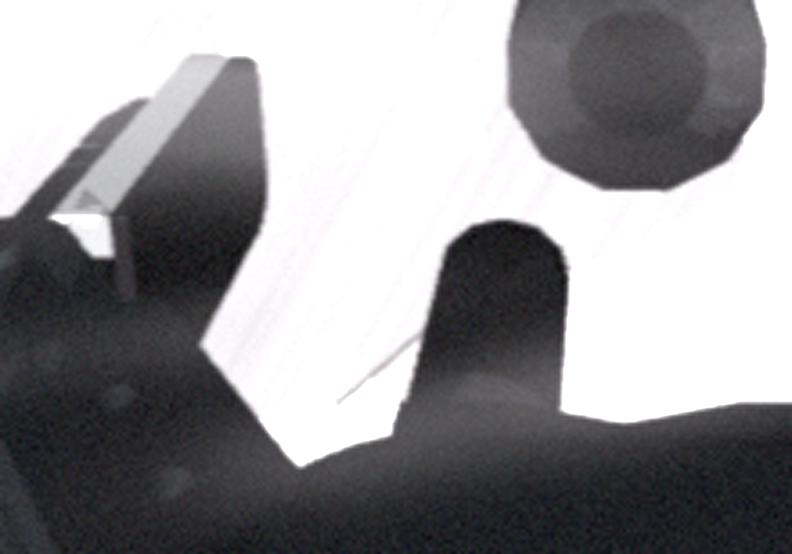

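View pics/w5zz.png

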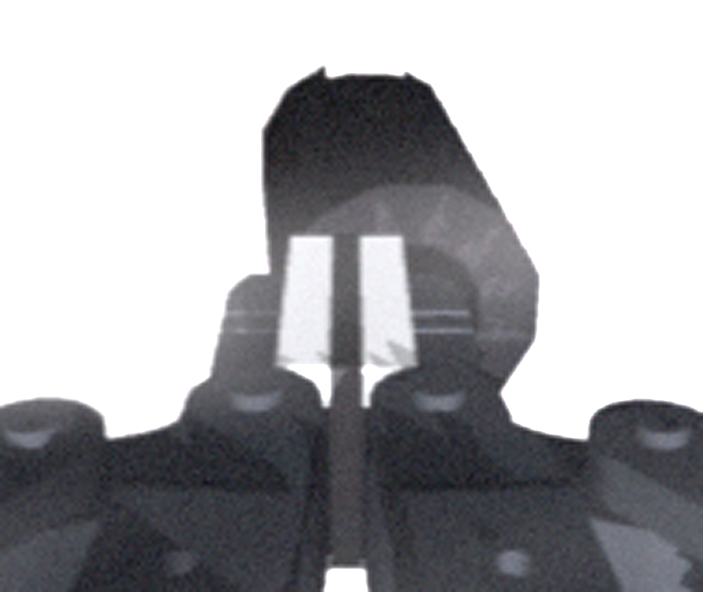

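{"method": "play_rows", "body": {"deltas": [[0,0,-2,0,0,0],[0,0,-2,0,0,0],[0,0,-2,0,0,0],[0,0,-3,0,0,0],[0,0,-3,0,0,0]]}}

```text
time_s: 7.15
tool_pos: [0.4427, -0.2186, 0.0337]
ee_rot: [[-0.49, 0.872, -0.0], [0.872, 0.49, 0.0], [0.0, -0.0, -1.0]]
force: [0.1, 0.1, -0.4]
gripper_width: 0.0002
```

{"method": "play_rows", "body": {"deltas": [[0,0,-10,0,0,0],[0,0,-20,0,0,0],[0,0,-20,0,0,0],[0,0,0,0,0,0]]}}

```text
time_s: 7.55
tool_pos: [0.445, -0.2198, 0.0867]
ee_rot: [[-0.49, 0.872, 0.004], [0.872, 0.49, -0.002], [-0.004, 0.003, -1.0]]
force: [0.4, 0.1, -0.4]
gripper_width: 0.0
```

{"method": "play_rows", "body": {"deltas": [[0,0,-20,0,0,0],[0,0,-20,0,0,0],[0,0,0,0,0,0],[0,0,0,0,0,0],[0,0,0,0,0,0]], "claw": 0}}

```text
time_s: 8.05
tool_pos: [0.4421, -0.2184, 0.1225]
ee_rot: [[-0.49, 0.872, -0.001], [0.872, 0.49, 0.001], [0.001, -0.001, -1.0]]
force: [0.1, 0.5, -0.2]
gripper_width: 0.0722
```

```bash
python3 go.py 0.4432 -0.2189 0.0215 29.45
python3 - <<'E'
from h import *
from plant import ctrl
o=ctrl.get_obs();f=ctrl.grab_frame("wrist");np.savez('w6.npz',pos=o["tool_pos"],rot=o["ee_rot"])
cv2.imwrite('pics/w6.png',f["image"])
i=f["image"][100:270,180:340];cv2.imwrite('pics/w6z.png',cv2.resize(i,None,fx=3.5,fy=3.5,interpolation=cv2.INTER_CUBIC))
S=ctrl.grab_frame("scene")["image"][150:260,150:280];cv2.imwrite('pics/scene6z.png',cv2.resize(S,None,fx=5,fy=5,interpolation=cv2.INTER_CUBIC))
E
```

```text
t 8.05 p [ 0.4421 -0.2184  0.1225] thy 29.338068579705975 z [-0.0014  0.0007 -1.    ] F [ 0.0805  0.4887 -0.1646] w 0.07222720221557752 j [-26.3   9.  -23.6  57.5  -0.   34.4]
tool delta mm [ -1.1663   0.8119 101.0122] rotvec [-0.0009 -0.0013 -0.002 ] if turned first [ -1.0359   0.7189 101.0143]
```

View pics/w6z.png

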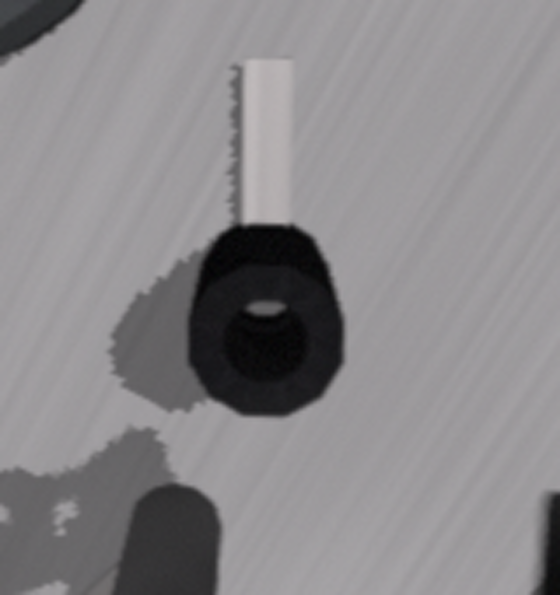

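View pics/scene6z.png

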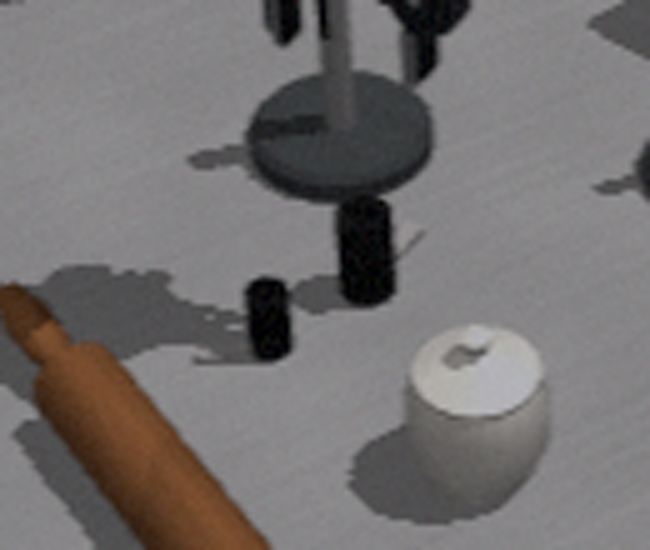

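```bash
python3 - <<'E'
from h import *
from plant import ctrl
f=ctrl.grab_frame("wrist");d=np.load('w6.npz');C=Cam(f,dict(ee_rot=d['rot'],tool_pos=d['pos']))
q=lambda a,b:(180+(a+.5)/3.5-.5,100+(b+.5)/3.5-.5)
t=C.onz(*q(266,340),.06);p=C.onz(*q(269,60),.008);b=C.onz(*q(267,223),.008)
print(t,p,b);
for v in (p-t,p-b): print(np.hypot(*v[:2]),np.degrees(np.arctan2(v[1],v[0])))
print('tool frame',d['rot'].T@(t-d['pos'])*1000)
S=Cam(ctrl.grab_frame("scene"))
for y in (-.05,.05):
  for z in (0,-.013,-.03,-.04,-.05,-.06):
    print(y,z,(S.proj(d['pos']+d['rot']@[0,y,z])-150)*5)
E
python3 go.py 0.444 -0.2189 -0.02 29.3
```

```text
[ 0.44337174 -0.21855778  0.06      ] [ 0.41631595 -0.1683904   0.008     ] [ 0.4357949  -0.20389683  0.008     ]
0.056998085575605345 118.33844911568832
0.04049859191390046 118.74932251439587
tool frame [-0.90189112  1.09460839 62.51226156]
-0.05 0 [281.70035211 100.40795102]
-0.05 -0.013 [280.0108996   82.61446778]
-0.05 -0.03 [277.76794428  58.99143753]
-0.05 -0.04 [276.43036875  44.90395791]
-0.05 -0.05 [275.07906323  30.6718727 ]
-0.05 -0.06 [273.71381523  16.29294387]
0.05 0 [431.98212014 148.90731469]
0.05 -0.013 [431.2577562  130.96253754]
0.05 -0.03 [430.29568352 107.1289658 ]
0.05 -0.04 [429.72174385  92.91067169]
0.05 -0.05 [429.14175164  78.54243718]
0.05 -0.06 [428.55561064  64.02187789]
t 8.25 p [ 0.4422 -0.2184  0.1228] thy 29.33366034271131 z [-0.0012  0.0006 -1.    ] F [-0.6186  0.6003  0.4447] w 0.08577708814214778 j [-26.3   9.  -23.6  57.5   0.   34.4]
tool delta mm [ -1.4333   1.4126 142.8042] rotvec [-0.0008 -0.0012  0.0006] if turned first [ -1.2655   1.3027 142.8068]
```

{"method": "play_rows", "body": {"deltas": [[-1,1.2,35,0,0,0],[0,0,35,0,0,0],[0,0,25,0,0,0],[0,0,15,0,0,0],[0,0,10,0,0,0]]}}

```text
time_s: 8.75
tool_pos: [0.4431, -0.2184, 0.0019]
ee_rot: [[-0.49, 0.872, -0.002], [0.872, 0.49, 0.001], [0.002, -0.001, -1.0]]
force: [0.2, 0.0, -1.0]
gripper_width: 0.0857
```

{"method": "play_rows", "body": {"deltas": [[0,0,8,0,0,0],[0,0,8,0,0,0],[0,0,6,0,0,0],[0,0,0,0,0,0],[0,0,0,0,0,0]]}}

```text
time_s: 9.25
tool_pos: [0.4446, -0.2191, -0.0181]
ee_rot: [[-0.49, 0.872, 0.0], [0.872, 0.49, -0.0], [-0.0, 0.0, -1.0]]
force: [0.2, -1.4, 0.4]
gripper_width: 0.0854
```

```bash
python3 go.py 0.4434 -0.2187 -0.02 29.3
python3 - <<'E'
from h import *
from plant import ctrl
f=ctrl.grab_frame("wrist")
cv2.imwrite('pics/w7.png',f["image"])
S=ctrl.grab_frame("scene")["image"][150:260,150:280];cv2.imwrite('pics/scene7z.png',cv2.resize(S,None,fx=5,fy=5,interpolation=cv2.INTER_CUBIC))
E
```

```text
t 9.25 p [ 0.4446 -0.2191 -0.0181] thy 29.33530460672548 z [ 0.0004 -0.0002 -1.    ] F [ 0.2275 -1.3649  0.3555] w 0.08538174550385087 j [-26.2  17.8 -33.3  38.8   0.   34.4]
tool delta mm [ 0.9457 -0.8395  1.8703] rotvec [0.0003 0.0003 0.0006] if turned first [ 0.9446 -0.8396  1.8709]
```

View pics/w7.png

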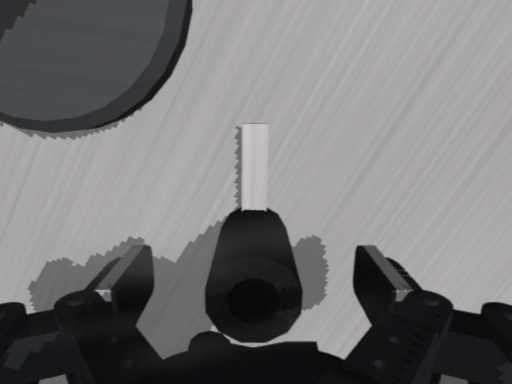

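View pics/scene7z.png

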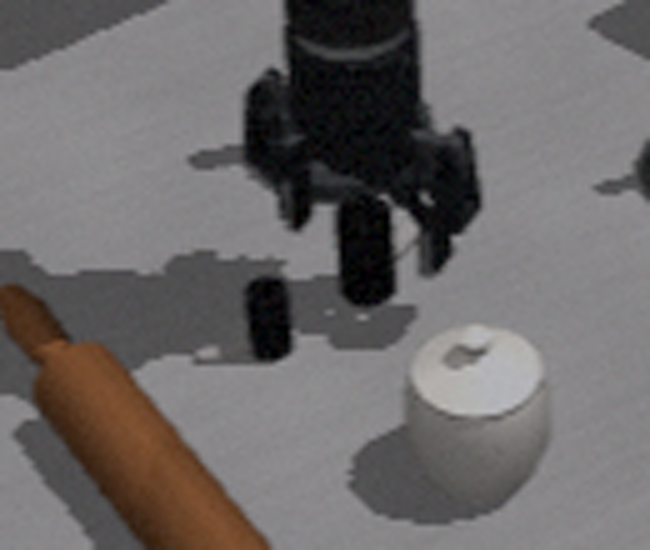

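{"method": "play_rows", "body": {"deltas": [[0.5,-0.6,1,0,0,0],[0,0,0,0,0,0],[0,0,0,0,0,0],[0,0,0,0,0,0],[0,0,0,0,0,0]], "claw": 255, "newtons": 50}}

```text
time_s: 9.85
tool_pos: [0.4438, -0.2189, -0.0191]
ee_rot: [[-0.49, 0.872, 0.0], [0.872, 0.49, -0.0], [-0.0, 0.0, -1.0]]
force: [-0.9, 0.6, 2.9]
gripper_width: 0.033
```

{"method": "play_rows", "body": {"deltas": [[0,0,0,0,0,0],[0,0,0,0,0,0],[0,0,0,0,0,0],[0,0,0,0,0,0]]}}

```text
time_s: 10.25
tool_pos: [0.4438, -0.2189, -0.0192]
ee_rot: [[-0.49, 0.872, 0.0], [0.872, 0.49, -0.0], [-0.0, 0.0, -1.0]]
force: [-1.2, -0.0, 4.9]
gripper_width: 0.0331
```

```bash
python3 go.py 0.4434 -0.2187 -0.02 29.3
python3 - <<'E'
from h import *
from plant import ctrl
o=ctrl.get_obs();f=ctrl.grab_frame("wrist");np.savez('w8.npz',pos=o["tool_pos"],rot=o["ee_rot"])
cv2.imwrite('pics/w8.png',f["image"])
S=ctrl.grab_frame("scene")["image"][150:260,150:280];cv2.imwrite('pics/scene8z.png',cv2.resize(S,None,fx=5,fy=5,interpolation=cv2.INTER_CUBIC))
E
```

```text
t 10.25 p [ 0.4438 -0.2189 -0.0192] thy 29.336425139720966 z [ 0.0004 -0.0002 -1.    ] F [-1.248  -0.0398  4.9276] w 0.0331195338138186 j [-26.3  17.8 -33.5  38.7   0.   34.4]
tool delta mm [ 0.4021 -0.2113  0.8497] rotvec [0.0003 0.0003 0.0006] if turned first [ 0.4017 -0.2114  0.8499]
```

View pics/w8.png

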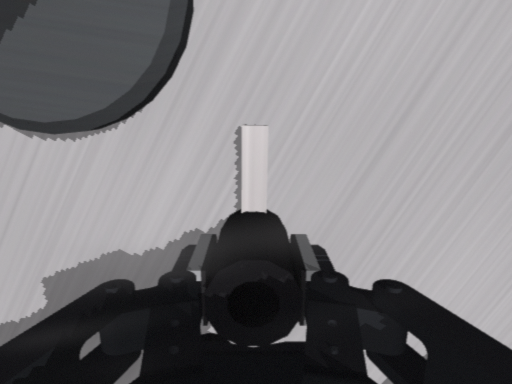

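View pics/scene8z.png

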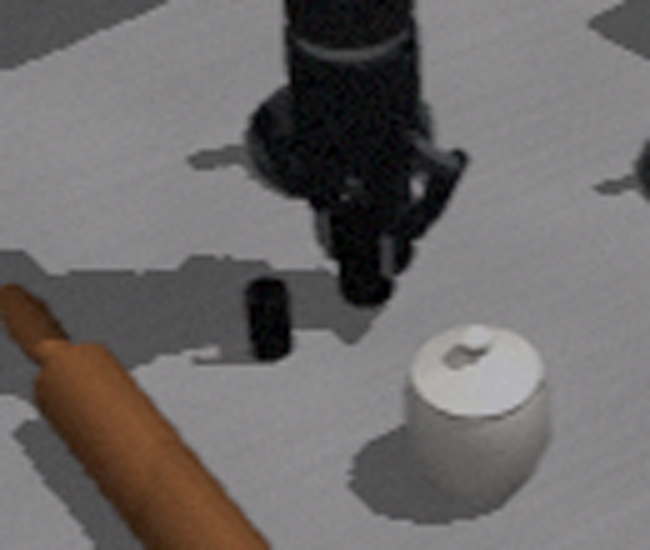

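Run:
```python
from h import *
from plant import ctrl
i=cv2.imread('pics/w8.png')[110:360,190:320];cv2.imwrite('pics/w8z.png',cv2.convertScaleAbs(cv2.resize(i,None,fx=2.4*1.6,fy=2.4,interpolation=cv2.INTER_CUBIC) if 0 else cv2.resize(i,None,fx=2.4,fy=2.4),alpha=2))
g=cv2.cvtColor(cv2.imread('pics/w8.png'),cv2.COLOR_BGR2GRAY)
for v in (135,160,185,200):
    r=g[v,225:290].astype(int);k=np.where(r>(175))[0];print(v,225+k.min(),225+k.max(),r[10:50:1].tolist())
d=np.load('w8.npz')
```

```text
135 230 289 [177, 170, 148, 117, 112, 117, 151, 191, 205, 207, 210, 213, 212, 211, 207, 204, 201, 199, 200, 200, 201, 201, 201, 201, 202, 203, 205, 205, 204, 202, 201, 199, 197, 189, 183, 182, 182, 182, 181, 181]
160 225 289 [166, 144, 114, 112, 113, 118, 151, 188, 202, 205, 207, 211, 209, 207, 203, 200, 199, 196, 198, 197, 199, 200, 200, 200, 199, 200, 201, 199, 198, 196, 196, 195, 188, 179, 177, 175, 175, 174, 173, 176]
185 225 289 [175, 172, 149, 118, 115, 119, 150, 186, 200, 202, 204, 207, 207, 203, 201, 197, 195, 193, 194, 195, 196, 196, 198, 199, 198, 198, 197, 197, 195, 194, 194, 190, 182, 177, 176, 177, 180, 179, 179, 179]
200 227 289 [182, 179, 155, 120, 114, 120, 160, 196, 200, 201, 205, 207, 205, 201, 198, 194, 194, 192, 194, 196, 196, 197, 198, 197, 197, 197, 196, 194, 193, 193, 192, 185, 176, 176, 177, 179, 180, 180, 178, 177]
```

View pics/w8z.png

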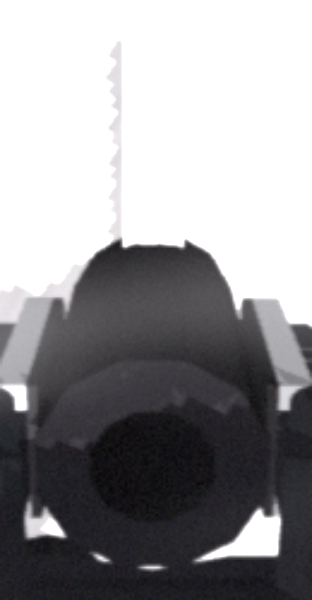

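{"method": "play_rows", "body": {"deltas": [[0,0,-10,0,0,0],[0,0,-30,0,0,0],[0,0,-40,0,0,0],[0,0,-40,0,0,0],[0,0,-40,0,0,0]]}}

```text
time_s: 10.85
tool_pos: [0.443, -0.2186, 0.1424]
ee_rot: [[-0.49, 0.872, -0.0], [0.872, 0.49, 0.0], [0.0, -0.0, -1.0]]
force: [0.1, -0.4, -0.5]
gripper_width: 0.033
```

{"method": "play_rows", "body": {"deltas": [[0,0,-10,0,0,0.13],[0,0,-10,0,0,0.13],[0,0,0,0,0,0],[0,0,0,0,0,0]]}}

```text
time_s: 11.25
tool_pos: [0.4434, -0.2188, 0.1605]
ee_rot: [[-0.252, 0.968, -0.0], [0.968, 0.252, 0.0], [0.0, -0.0, -1.0]]
force: [0.0, 0.3, -1.9]
gripper_width: 0.0331
```

```bash
python3 go.py 0.471 0.020 0.16 14.1
python3 - <<'E'
from h import *
from plant import ctrl
o=ctrl.get_obs();f=ctrl.grab_frame("wrist");np.savez('w9.npz',pos=o["tool_pos"],rot=o["ee_rot"])
cv2.imwrite('pics/w9.png',f["image"])
E
```

```text
t 11.25 p [ 0.4434 -0.2188  0.1605] thy 14.611421619021312 z [-0.0001  0.     -1.    ] F [ 0.0154  0.2918 -1.8669] w 0.0331004159456063 j [-26.3   7.6 -20.1  62.3  -0.   49.1]
tool delta mm [224.0927  86.9716   0.4751] rotvec [-0.0001 -0.      0.0089] if turned first [224.86    84.9679   0.4766]
```

View pics/w9.png

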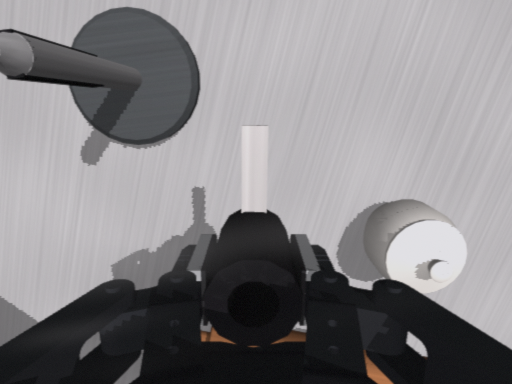

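{"method": "play_rows", "body": {"deltas": [[0,0,0,0,0,0.009],[39,8,0,0,0,0],[39,8,0,0,0,0],[39,8,0,0,0,0],[39,8,0,0,0,0]]}}

```text
time_s: 11.8
tool_pos: [0.4363, -0.0584, 0.1599]
ee_rot: [[-0.241, 0.971, -0.001], [0.971, 0.241, 0.0], [0.001, -0.001, -1.0]]
force: [0.2, 1.3, -1.1]
gripper_width: 0.0335
```

{"method": "play_rows", "body": {"deltas": [[39,8,0,0,0,0],[0,0,0,0,0,0],[0,0,0,0,0,0],[0,0,0,0,0,0],[0,0,0,0,0,0]]}}

```text
time_s: 12.3
tool_pos: [0.4354, -0.021, 0.1604]
ee_rot: [[-0.239, 0.971, -0.0], [0.971, 0.239, -0.0], [-0.0, -0.001, -1.0]]
force: [0.4, -0.9, -0.4]
gripper_width: 0.0329
```

```bash
python3 go.py 0.471 0.020 0.16 14.1
python3 - <<'E'
from h import *
from plant import ctrl
o=ctrl.get_obs();f=ctrl.grab_frame("wrist");np.savez('w10.npz',pos=o["tool_pos"],rot=o["ee_rot"])
cv2.imwrite('pics/w10.png',f["image"]);C=Cam(f,o);print(C.proj([.471,.02,.14]),C.proj([.471,.02,.014]))
E
```

```text
t 12.3 p [ 0.4354 -0.021   0.1604] thy 13.83583658471033 z [-0.0005 -0.0002 -1.    ] F [ 0.3592 -0.8607 -0.4219] w 0.03290672157944653 j [ -2.7   1.3 -27.   61.7  -0.   73.4]
tool delta mm [31.2575 44.3655  0.3345] rotvec [-0.0005  0.0001 -0.0046] if turned first [31.0526 44.5089  0.3603]
[327.72988215 164.07971452] [299.8468844  141.39404626]
```

View pics/w10.png

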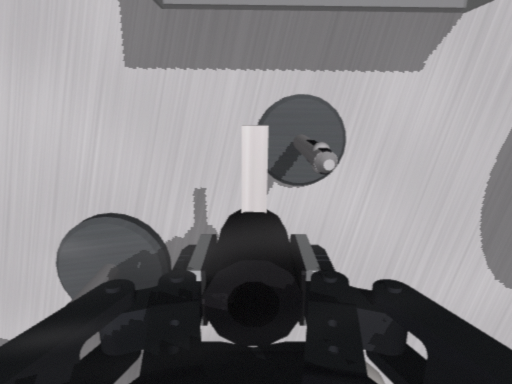

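Run:
```python
from h import *
i=cv2.imread('pics/w10.png')
cv2.imwrite('pics/w10z.png',cv2.resize(i[85:195,230:355],None,fx=5,fy=5,interpolation=cv2.INTER_CUBIC))
cv2.imwrite('pics/w10b.png',cv2.resize(i[0:80,110:500],None,fx=2,fy=2,interpolation=cv2.INTER_CUBIC))
g=cv2.GaussianBlur(cv2.cvtColor(i,cv2.COLOR_BGR2GRAY),(1,5),0).astype(int)
# box edge rows: strongest gradient per column
for lo,hi in ((2,15),(55,80)):
  P=[]
  for u in range(175,430,5):
    col=g[lo:hi,u];dv=np.diff(col);k=np.argmax(np.abs(dv));P.append((u,lo+k+.5))
  P=np.array(P);print(lo,np.degrees(np.arctan(np.polyfit(P[:,0],P[:,1],1)[0])),P[::8].tolist())
m=[]
for v in range(132,205,3):
    r=cv2.cvtColor(i,cv2.COLOR_BGR2GRAY)[v,225:290].astype(int);L=np.argmax(np.diff(r[5:30]))+5.5;Rr=np.argmin(np.diff(r[35:55]))+35.5;m.append((v,225+L,225+Rr))
m=np.array(m);print(np.polyfit(m[:,0],(m[:,1]+m[:,2])/2,1),m[::6])
```

```text
2 0.7569861608060818 [[175.0, 3.5], [215.0, 3.5], [255.0, 4.5], [295.0, 4.5], [335.0, 5.5], [375.0, 5.5], [415.0, 6.5]]
55 0.3474000167185882 [[175.0, 66.5], [215.0, 69.5], [255.0, 69.5], [295.0, 68.5], [335.0, 70.5], [375.0, 69.5], [415.0, 70.5]]
[-1.61538462e-02  2.56993846e+02] [[132.  241.5 268.5]
 [150.  241.5 267.5]
 [168.  241.5 267.5]
 [186.  240.5 266.5]
 [204.  241.5 266.5]]
```

View pics/w10z.png

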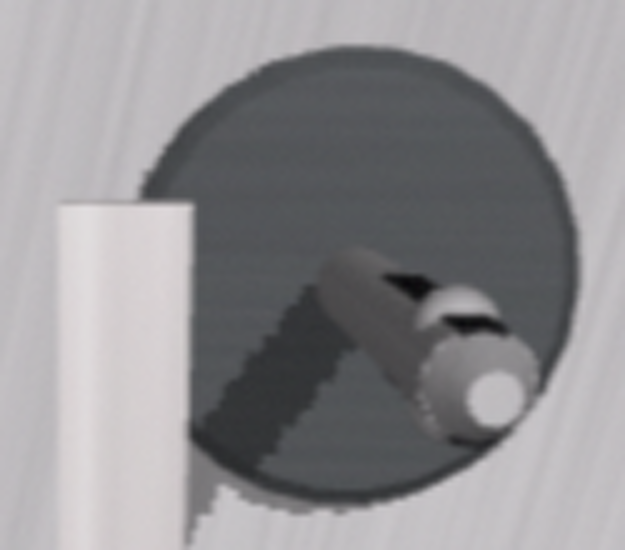

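View pics/w10b.png

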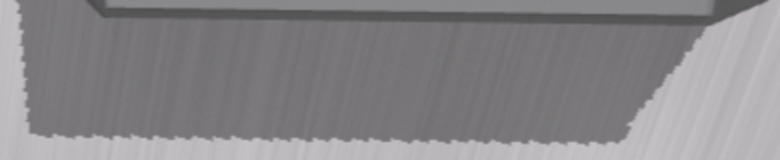

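```bash
python3 - <<'E'
from h import *
from plant import ctrl
f=ctrl.grab_frame("wrist")
d=np.load('w10.npz');C=Cam(f,dict(ee_rot=d['rot'],tool_pos=d['pos']))
t=C.onz(328.8,164.6,.14);print('tip',t,'tool',d['rot'].T@(t-d['pos'])*1000)
T=Cam(f,dict(ee_rot=np.eye(3),tool_pos=np.zeros(3)))
print('bore top in tool',T.onz(253.1,303.3,-.0792)*1000, 'ptr tip',T.onz(254.9,125.5,-.0272)*1000)
E
python3 go.py
```

```text
tip [0.47172631 0.01984888 0.14      ] tool [30.93886799 45.04494669 20.33413136]
bore top in tool [  0.30322787  -1.01128912 -79.2       ] ptr tip [ 57.24792104  -0.17281549 -27.2       ]
t 12.4 p [ 0.4355 -0.0209  0.1605] thy 13.823525060104643 z [-0.0002 -0.0001 -1.    ] F [-0.7027  0.5714 -1.1178] w 0.03326283810036035 j [ -2.7   1.3 -27.   61.7  -0.   73.4]
```

{"method": "play_rows", "body": {"deltas": [[10.7,15.5,0,0,0,0],[10,15,0,0,0,0],[10,15,0,0,0,0],[0,0,10,0,0,0],[0,0,10,0,0,0]]}}

```text
time_s: 12.9
tool_pos: [0.4725, 0.0211, 0.1398]
ee_rot: [[-0.242, 0.97, -0.0], [0.97, 0.242, -0.0], [-0.0, -0.0, -1.0]]
force: [-0.6, 0.3, -1.3]
gripper_width: 0.0334
```

{"method": "play_rows", "body": {"deltas": [[0,0,10,0,0,0],[0,0,0,0,0,0],[0,0,0,0,0,0],[0,0,0,0,0,0]]}}

```text
time_s: 13.3
tool_pos: [0.4724, 0.0206, 0.1309]
ee_rot: [[-0.24, 0.971, 0.0], [0.971, 0.24, -0.0], [-0.0, 0.0, -1.0]]
force: [0.9, -0.3, -1.0]
gripper_width: 0.0331
```

```bash
python3 go.py
python3 - <<'E'
from h import *
from plant import ctrl
o=ctrl.get_obs();f=ctrl.grab_frame("wrist")
cv2.imwrite('pics/w11.png',f["image"])
S=ctrl.grab_frame("scene")["image"][110:220,250:380];cv2.imwrite('pics/scene11z.png',cv2.resize(S,None,fx=5,fy=5,interpolation=cv2.INTER_CUBIC))
E
```

```text
t 13.3 p [0.4724 0.0206 0.1309] thy 13.900295975678715 z [ 0.0005 -0.     -1.    ] F [ 0.9322 -0.3148 -1.0107] w 0.03314184300801522 j [  2.5   6.4 -25.5  58.1  -0.   78.6]
```

View pics/w11.png

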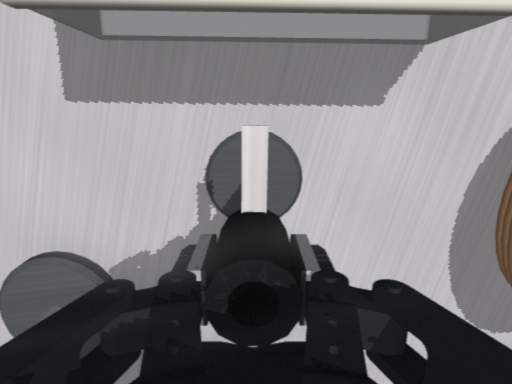

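View pics/scene11z.png

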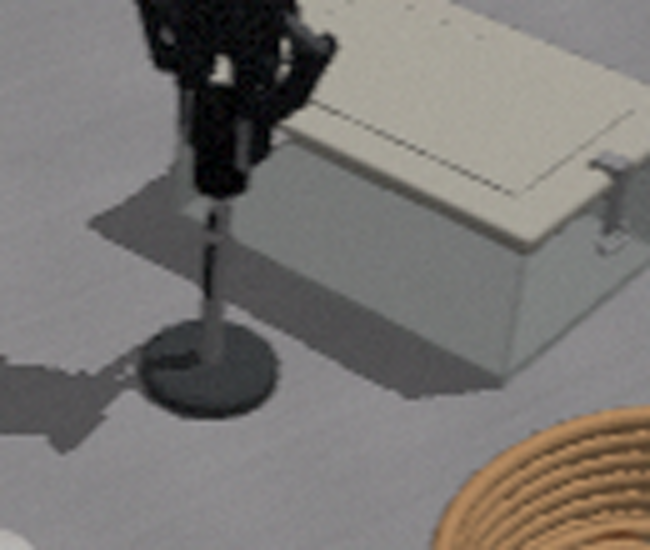

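Run:
```python
from h import *
from plant import ctrl
S=Cam(ctrl.grab_frame("scene"))
for z in (.09,.095,.1,.105,.11,.115,.12): print(z,(S.proj([.4717+.227*.009,.020-.974*.009,z])-[250,110])*5)
print((S.proj([.4717,.020,.15])-[250,110])*5,(S.proj([.4717,.020,.014])-[250,110])*5)
```

```text
0.09 [204.81291986 264.20815516]
0.095 [205.19981494 257.70639196]
0.1 [205.58853587 251.1739456 ]
0.105 [205.97909558 244.61059836]
0.11 [206.37150717 238.01613046]
0.115 [206.76578383 231.39032003]
0.12 [207.16193889 224.7329431 ]
[219.08969075 177.90817285] [208.11071113 352.96780579]
```

{"method": "play_rows", "body": {"deltas": [[0,0,3,0,0,0],[0,0,3,0,0,0],[0,0,3,0,0,0],[0,0,2,0,0,0],[0,0,0,0,0,0]]}}

```text
time_s: 13.95
tool_pos: [0.4719, 0.0208, 0.1191]
ee_rot: [[-0.241, 0.971, -0.001], [0.971, 0.241, -0.0], [0.0, -0.001, -1.0]]
force: [-0.0, 0.6, -0.9]
gripper_width: 0.0334
```

{"method": "play_rows", "body": {"deltas": [[0,0,2,0,0,0],[0,0,2,0,0,0],[0,0,2,0,0,0],[0,0,0,0,0,0]]}}

```text
time_s: 14.35
tool_pos: [0.472, 0.0208, 0.1133]
ee_rot: [[-0.241, 0.971, -0.001], [0.971, 0.241, -0.0], [0.0, -0.001, -1.0]]
force: [0.2, 0.4, -1.3]
gripper_width: 0.0334
```

{"method": "play_rows", "body": {"deltas": [[0,0,2,0,0,0],[0,0,2,0,0,0],[0,0,0,0,0,0]]}}

```text
time_s: 14.65
tool_pos: [0.472, 0.0207, 0.1093]
ee_rot: [[-0.241, 0.971, -0.001], [0.971, 0.241, -0.0], [0.0, -0.001, -1.0]]
force: [-0.2, -0.0, -0.9]
gripper_width: 0.0331
```

{"method": "play_rows", "body": {"deltas": [[0,0,1,0,0,0],[0,0,1,0,0,0],[0,0,0,0,0,0]]}}

```text
time_s: 14.95
tool_pos: [0.4722, 0.0208, 0.1075]
ee_rot: [[-0.241, 0.971, -0.0], [0.971, 0.241, -0.0], [0.0, -0.0, -1.0]]
force: [-0.5, 0.5, -1.5]
gripper_width: 0.0335
```

{"method": "play_rows", "body": {"deltas": [[0,0,1,0,0,0],[0,0,1,0,0,0],[0,0,0,0,0,0]]}}

```text
time_s: 15.25
tool_pos: [0.4721, 0.0208, 0.1054]
ee_rot: [[-0.241, 0.971, -0.0], [0.971, 0.241, -0.0], [0.0, -0.0, -1.0]]
force: [0.2, 0.1, -0.5]
gripper_width: 0.0333
```

{"method": "play_rows", "body": {"deltas": [[0,0,1,0,0,0],[0,0,0,0,0,0]]}}

```text
time_s: 15.45
tool_pos: [0.4722, 0.0208, 0.1045]
ee_rot: [[-0.241, 0.971, -0.0], [0.971, 0.241, -0.0], [0.0, -0.0, -1.0]]
force: [-0.4, 0.4, -1.2]
gripper_width: 0.0335
```

{"method": "play_rows", "body": {"deltas": [[0,0,1,0,0,0],[0,0,0,0,0,0]]}}

```text
time_s: 15.65
tool_pos: [0.4721, 0.0208, 0.1035]
ee_rot: [[-0.241, 0.971, -0.0], [0.971, 0.241, 0.0], [0.0, -0.0, -1.0]]
force: [0.6, -0.3, -1.2]
gripper_width: 0.0331
```

Bottom rim at about 0.1227 m, with no contact so far.

{"method": "play_rows", "body": {"deltas": [[0,0,1,0,0,0],[0,0,0,0,0,0]]}}

```text
time_s: 15.85
tool_pos: [0.4721, 0.0208, 0.1025]
ee_rot: [[-0.241, 0.971, -0.0], [0.971, 0.241, -0.0], [0.0, -0.0, -1.0]]
force: [0.2, -0.6, -0.2]
gripper_width: 0.0334
```

{"method": "play_rows", "body": {"deltas": [[0,0,1,0,0,0],[0,0,0,0,0,0]]}}

```text
time_s: 16.05
tool_pos: [0.4722, 0.0208, 0.1015]
ee_rot: [[-0.241, 0.971, -0.0], [0.971, 0.241, -0.0], [0.0, -0.0, -1.0]]
force: [-0.0, 1.2, -1.3]
gripper_width: 0.0334
```

{"method": "play_rows", "body": {"deltas": [[0,0,1,0,0,0],[0,0,0,0,0,0]]}}

```text
time_s: 16.25
tool_pos: [0.4722, 0.0208, 0.1005]
ee_rot: [[-0.241, 0.971, -0.0], [0.971, 0.241, 0.0], [0.0, -0.0, -1.0]]
force: [0.5, -0.7, -0.7]
gripper_width: 0.0332
```

{"method": "play_rows", "body": {"deltas": [[0,0,1,0,0,0],[0,0,0,0,0,0]]}}

```text
time_s: 16.45
tool_pos: [0.4722, 0.0208, 0.0995]
ee_rot: [[-0.241, 0.971, -0.0], [0.971, 0.241, -0.0], [0.0, -0.0, -1.0]]
force: [0.1, 0.7, -1.3]
gripper_width: 0.0335
```

{"method": "play_rows", "body": {"deltas": [[0,0,1,0,0,0],[0,0,0,0,0,0]]}}

```text
time_s: 16.65
tool_pos: [0.4722, 0.0208, 0.0985]
ee_rot: [[-0.241, 0.971, -0.0], [0.971, 0.241, 0.0], [0.0, -0.0, -1.0]]
force: [-0.3, 0.1, -0.7]
gripper_width: 0.0333
```

{"method": "play_rows", "body": {"deltas": [[0,0,1,0,0,0],[0,0,0,0,0,0]]}}

```text
time_s: 16.85
tool_pos: [0.4723, 0.0207, 0.0976]
ee_rot: [[-0.241, 0.971, 0.0], [0.971, 0.241, -0.0], [-0.0, 0.0, -1.0]]
force: [0.3, -0.1, -0.6]
gripper_width: 0.0333
```

{"method": "play_rows", "body": {"deltas": [[0,0,1,0,0,0],[0,0,0,0,0,0]]}}

```text
time_s: 17.05
tool_pos: [0.4726, 0.0207, 0.0969]
ee_rot: [[-0.241, 0.971, 0.001], [0.971, 0.241, -0.0], [-0.0, 0.001, -1.0]]
force: [-0.3, -0.4, 3.3]
gripper_width: 0.0335
```

{"method": "play_rows", "body": {"deltas": [[0,0,1,0,0,0],[0,0,0,0,0,0]]}}

```text
time_s: 17.25
tool_pos: [0.4729, 0.0208, 0.0963]
ee_rot: [[-0.241, 0.971, 0.001], [0.971, 0.241, 0.0], [-0.0, 0.001, -1.0]]
force: [-1.0, 0.1, 5.8]
gripper_width: 0.0333
```

{"method": "play_rows", "body": {"deltas": [[0,0,0.5,0,0,0],[0,0,0.5,0,0,0],[0,0,0,0,0,0]]}}

```text
time_s: 17.55
tool_pos: [0.4731, 0.0208, 0.0957]
ee_rot: [[-0.241, 0.971, 0.002], [0.971, 0.241, 0.0], [-0.0, 0.002, -1.0]]
force: [-0.8, -0.5, 7.6]
gripper_width: 0.0331
```

{"method": "play_rows", "body": {"deltas": [[0,0,0.5,0,0,0],[0,0,0.5,0,0,0],[0,0,0,0,0,0]]}}

```text
time_s: 17.85
tool_pos: [0.4728, 0.0209, 0.094]
ee_rot: [[-0.241, 0.971, 0.001], [0.971, 0.241, 0.0], [-0.0, 0.001, -1.0]]
force: [0.6, 0.1, 1.7]
gripper_width: 0.0332
```

{"method": "play_rows", "body": {"deltas": [[0,0,0.5,0,0,0],[0,0,0.5,0,0,0],[0,0,0,0,0,0]]}}

```text
time_s: 18.15
tool_pos: [0.4724, 0.0209, 0.0924]
ee_rot: [[-0.241, 0.971, 0.0], [0.971, 0.241, 0.0], [0.0, 0.0, -1.0]]
force: [2.3, -0.3, -1.4]
gripper_width: 0.0333
```

{"method": "play_rows", "body": {"deltas": [[0,0,0.5,0,0,0],[0,0,0.5,0,0,0],[0,0,0,0,0,0]]}}

```text
time_s: 18.45
tool_pos: [0.4723, 0.0208, 0.0914]
ee_rot: [[-0.241, 0.971, -0.0], [0.971, 0.241, 0.0], [0.0, -0.0, -1.0]]
force: [2.9, 0.2, -1.7]
gripper_width: 0.0333
```

{"method": "play_rows", "body": {"deltas": [[0,0.5,0.5,0,0,0],[0,0,0.5,0,0,0],[0,0,0,0,0,0]]}}

```text
time_s: 18.75
tool_pos: [0.4725, 0.0209, 0.0904]
ee_rot: [[-0.241, 0.971, -0.0], [0.971, 0.241, -0.0], [0.0, -0.0, -1.0]]
force: [1.4, -0.1, -0.5]
gripper_width: 0.0334
```

{"method": "play_rows", "body": {"deltas": [[0,0,0.5,0,0,0],[0,0,0.5,0,0,0],[0,0,0,0,0,0]]}}

```text
time_s: 19.05
tool_pos: [0.4726, 0.0209, 0.0895]
ee_rot: [[-0.241, 0.971, -0.0], [0.971, 0.241, 0.0], [0.0, -0.0, -1.0]]
force: [0.7, -0.3, -0.5]
gripper_width: 0.0333
```

{"method": "play_rows", "body": {"deltas": [[0,0,0.5,0,0,0],[0,0,0.5,0,0,0],[0,0,0,0,0,0]]}}

```text
time_s: 19.35
tool_pos: [0.4728, 0.0209, 0.0885]
ee_rot: [[-0.241, 0.971, 0.0], [0.971, 0.241, 0.0], [0.0, 0.0, -1.0]]
force: [0.3, 0.7, 0.2]
gripper_width: 0.0333
```

{"method": "play_rows", "body": {"deltas": [[0,0,0.5,0,0,0],[0,0,0.5,0,0,0],[0,0,0,0,0,0]]}}

```text
time_s: 19.65
tool_pos: [0.4728, 0.0209, 0.0875]
ee_rot: [[-0.241, 0.971, 0.0], [0.971, 0.241, 0.0], [0.0, 0.0, -1.0]]
force: [0.6, -0.4, 0.8]
gripper_width: 0.0331
```

{"method": "play_rows", "body": {"deltas": [[0,0,0.5,0,0,0],[0,0,0.5,0,0,0],[0,0,0,0,0,0]]}}

```text
time_s: 19.95
tool_pos: [0.4726, 0.0209, 0.0863]
ee_rot: [[-0.241, 0.971, -0.0], [0.971, 0.241, 0.0], [0.0, -0.0, -1.0]]
force: [1.3, -0.0, -2.3]
gripper_width: 0.033
```

{"method": "play_rows", "body": {"deltas": [[0,0,0.5,0,0,0],[0,0,0.5,0,0,0],[0,0,0,0,0,0]]}}

```text
time_s: 20.25
tool_pos: [0.4726, 0.0209, 0.0853]
ee_rot: [[-0.241, 0.971, -0.0], [0.971, 0.241, 0.0], [0.0, -0.0, -1.0]]
force: [1.9, 1.5, -2.8]
gripper_width: 0.033
```

{"method": "play_rows", "body": {"deltas": [[0,0,0.5,0,0,0],[0,0,0,0,0,0]]}}

```text
time_s: 20.45
tool_pos: [0.4726, 0.0209, 0.085]
ee_rot: [[-0.241, 0.971, -0.0], [0.971, 0.241, 0.0], [0.0, -0.0, -1.0]]
force: [1.2, -1.0, -1.2]
gripper_width: 0.0333
```

{"method": "play_rows", "body": {"deltas": [[0,0,0.5,0,0,0],[0,0,0,0,0,0]]}}

```text
time_s: 20.65
tool_pos: [0.4727, 0.0209, 0.0846]
ee_rot: [[-0.241, 0.971, -0.0], [0.971, 0.241, -0.0], [-0.0, -0.0, -1.0]]
force: [0.5, 0.5, -0.6]
gripper_width: 0.0335
```

{"method": "play_rows", "body": {"deltas": [[0,0,0.5,0,0,0],[0,0,0,0,0,0]]}}

```text
time_s: 20.85
tool_pos: [0.4728, 0.0209, 0.084]
ee_rot: [[-0.241, 0.971, 0.0], [0.971, 0.241, 0.0], [0.0, 0.0, -1.0]]
force: [0.7, 0.2, -2.1]
gripper_width: 0.0334
```

{"method": "play_rows", "body": {"deltas": [[0,0,0.5,0,0,0],[0,0,0,0,0,0]]}}

```text
time_s: 21.05
tool_pos: [0.4729, 0.0209, 0.0836]
ee_rot: [[-0.241, 0.971, 0.0], [0.971, 0.241, 0.0], [0.0, 0.0, -1.0]]
force: [1.2, -0.3, 0.1]
gripper_width: 0.0331
```

{"method": "play_rows", "body": {"deltas": [[0,0,0.5,0,0,0],[0,0,0,0,0,0]]}}

```text
time_s: 21.25
tool_pos: [0.4728, 0.021, 0.083]
ee_rot: [[-0.241, 0.971, 0.0], [0.971, 0.241, 0.0], [0.0, 0.0, -1.0]]
force: [2.4, 0.5, -2.3]
gripper_width: 0.0333
```

{"method": "play_rows", "body": {"deltas": [[0,0,0.5,0,0,0],[0,0,0,0,0,0]]}}

```text
time_s: 21.45
tool_pos: [0.4727, 0.0209, 0.0825]
ee_rot: [[-0.241, 0.971, -0.0], [0.971, 0.241, 0.0], [0.0, -0.0, -1.0]]
force: [1.3, 0.0, -2.1]
gripper_width: 0.0331
```

{"method": "play_rows", "body": {"deltas": [[0,0,0.5,0,0,0],[0,0,0,0,0,0]]}}

```text
time_s: 21.65
tool_pos: [0.4726, 0.0209, 0.0818]
ee_rot: [[-0.241, 0.971, -0.0], [0.971, 0.241, 0.0], [0.0, -0.0, -1.0]]
force: [0.8, 0.4, -3.4]
gripper_width: 0.0329
```

{"method": "play_rows", "body": {"deltas": [[0,0,0.5,0,0,0],[0,0,0,0,0,0]]}}

```text
time_s: 21.85
tool_pos: [0.4726, 0.0209, 0.0814]
ee_rot: [[-0.241, 0.971, -0.0], [0.971, 0.241, -0.0], [0.0, -0.0, -1.0]]
force: [1.6, 0.7, -4.1]
gripper_width: 0.0334
```

{"method": "play_rows", "body": {"deltas": [[0,0,0.5,0,0,0],[0,0,0,0,0,0]]}}

```text
time_s: 22.05
tool_pos: [0.4725, 0.0209, 0.0808]
ee_rot: [[-0.241, 0.971, -0.0], [0.971, 0.241, 0.0], [0.0, -0.0, -1.0]]
force: [1.7, 0.3, -4.9]
gripper_width: 0.0332
```

{"method": "play_rows", "body": {"deltas": [[0,0,0.5,0,0,0],[0,0,0,0,0,0]]}}

```text
time_s: 22.25
tool_pos: [0.4725, 0.0209, 0.0803]
ee_rot: [[-0.241, 0.971, -0.0], [0.971, 0.241, 0.0], [0.0, -0.0, -1.0]]
force: [0.8, 0.2, -6.1]
gripper_width: 0.033
```

{"method": "play_rows", "body": {"deltas": [[0,0,0.5,0,0,0],[0,0,0,0,0,0]]}}

```text
time_s: 22.45
tool_pos: [0.4725, 0.0207, 0.0798]
ee_rot: [[-0.241, 0.971, -0.001], [0.971, 0.241, -0.0], [-0.0, -0.001, -1.0]]
force: [0.8, -0.5, -7.2]
gripper_width: 0.0331
```

{"method": "play_rows", "body": {"deltas": [[0,0,0.5,0,0,0],[0,0,0,0,0,0]]}}

```text
time_s: 22.65
tool_pos: [0.4725, 0.0207, 0.0795]
ee_rot: [[-0.241, 0.971, -0.0], [0.971, 0.241, -0.0], [-0.0, -0.0, -1.0]]
force: [1.1, -0.9, -5.6]
gripper_width: 0.0336
```

{"method": "play_rows", "body": {"deltas": [[0,0,0.5,0,0,0],[0,0,0,0,0,0]]}}

```text
time_s: 22.85
tool_pos: [0.4727, 0.0208, 0.0792]
ee_rot: [[-0.241, 0.971, -0.0], [0.971, 0.241, -0.0], [-0.0, -0.0, -1.0]]
force: [-0.1, -1.1, -2.9]
gripper_width: 0.0333
```

{"method": "play_rows", "body": {"deltas": [[0,0,0.4,0,0,0],[0,0,0,0,0,0]]}}

```text
time_s: 23.05
tool_pos: [0.4729, 0.021, 0.0789]
ee_rot: [[-0.241, 0.971, 0.0], [0.971, 0.241, 0.0], [0.0, 0.0, -1.0]]
force: [-0.1, -0.7, -1.1]
gripper_width: 0.0336
```

{"method": "play_rows", "body": {"deltas": [[0,0,0,0,0,0],[0,0,0,0,0,0],[0,0,0,0,0,0],[0,0,0,0,0,0],[0,0,0,0,0,0]], "claw": 0}}

```text
time_s: 23.55
tool_pos: [0.4728, 0.021, 0.0788]
ee_rot: [[-0.241, 0.971, 0.0], [0.971, 0.241, 0.0], [0.0, 0.0, -1.0]]
force: [-0.6, -0.5, -0.2]
gripper_width: 0.0855
```

{"method": "play_rows", "body": {"deltas": [[0,0,0,0,0,0],[0,0,0,0,0,0],[0,0,0,0,0,0]]}}

```text
time_s: 23.85
tool_pos: [0.4728, 0.0209, 0.0787]
ee_rot: [[-0.241, 0.971, 0.0], [0.971, 0.241, -0.0], [-0.0, 0.0, -1.0]]
force: [-0.1, -0.4, -0.1]
gripper_width: 0.0855
```

```bash
python3 go.py
python3 - <<'E'
from h import *
from plant import ctrl
o=ctrl.get_obs();f=ctrl.grab_frame("wrist")
cv2.imwrite('pics/w12.png',f["image"])
S=ctrl.grab_frame("scene")["image"][110:220,250:380];cv2.imwrite('pics/scene12z.png',cv2.resize(S,None,fx=5,fy=5,interpolation=cv2.INTER_CUBIC))
E
```

```text
t 23.85 p [0.4728 0.0209 0.0787] thy 13.924104233292988 z [ 0. -0. -1.] F [-0.0994 -0.431  -0.1476] w 0.085477006642897 j [  2.5   9.1 -29.8  51.2  -0.   78.6]
```

View pics/w12.png

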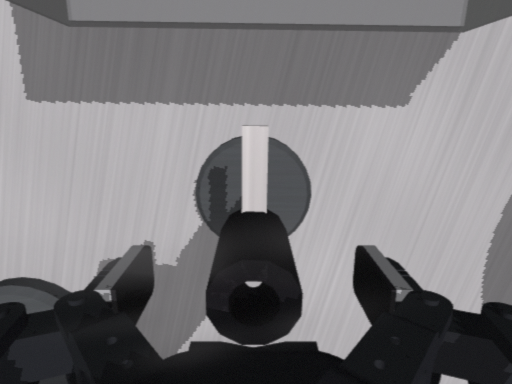

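View pics/scene12z.png

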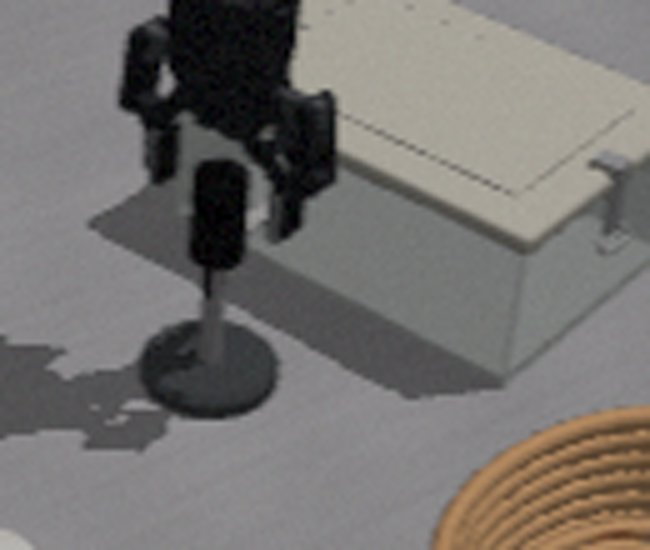

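{"method": "play_rows", "body": {"deltas": [[0,0,-10,0,0,0],[0,0,-20,0,0,0],[0,0,-30,0,0,0],[0,0,-30,0,0,0],[0,0,-30,0,0,0]]}}

```text
time_s: 24.45
tool_pos: [0.4726, 0.0209, 0.2007]
ee_rot: [[-0.241, 0.971, 0.001], [0.971, 0.241, 0.0], [-0.0, 0.001, -1.0]]
force: [0.2, 0.6, 0.1]
gripper_width: 0.0851
```

{"method": "play_rows", "body": {"deltas": [[0,0,-30,0,0,0],[0,0,-30,0,0,0],[0,0,-20,0,0,0],[0,0,0,0,0,0],[0,0,0,0,0,0]]}}

```text
time_s: 24.95
tool_pos: [0.4729, 0.0209, 0.2791]
ee_rot: [[-0.241, 0.971, 0.001], [0.971, 0.241, 0.0], [-0.0, 0.001, -1.0]]
force: [-0.1, -0.0, -1.2]
gripper_width: 0.0849
```

```bash
python3 go.py
python3 - <<'E'
from h import *
from plant import ctrl
o=ctrl.get_obs();f=ctrl.grab_frame("wrist");C=Cam(f,o)
cv2.imwrite('pics/w13.png',f["image"])
F=ctrl.grab_frame("scene");cv2.imwrite('pics/scene13.png',F["image"]);S=F["image"][110:220,250:380];cv2.imwrite('pics/scene13z.png',cv2.resize(S,None,fx=5,fy=5,interpolation=cv2.INTER_CUBIC))
for z in(.098,.158):print(C.proj([.4725,.0205,z]),(Cam(F).proj([.4725,.0205,z])-[250,110])*5)
a=cv2.imread('pics/scene0.png').astype(int);d=np.abs(a-F["image"]).sum(2)>60;ys,xs=np.where(d[140:]);print('changed cols/rows below 140',d[200:,:].sum(),d[200:,260:].sum())
E
```

```text
t 24.95 p [0.4729 0.0209 0.2791] thy 13.924285837867862 z [ 0.0011  0.0001 -1.    ] F [-0.1063 -0.0333 -1.195 ] w 0.08488862037052498 j [ 2.5  2.9 -9.8 77.3  0.  78.6]
[253.34103723 166.87806047] [216.15166192 247.85204186]
[253.46545135 178.77377095] [221.24836837 167.2551797 ]
changed cols/rows below 140 870 0
```

View pics/w13.png

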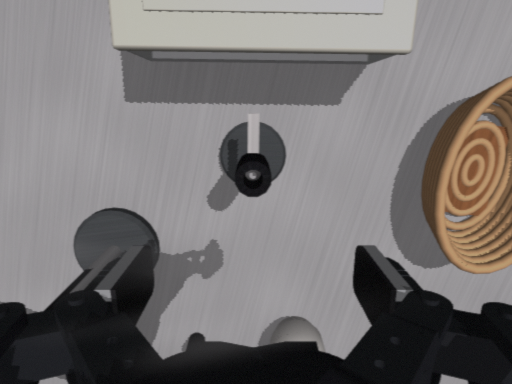

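View pics/scene13z.png

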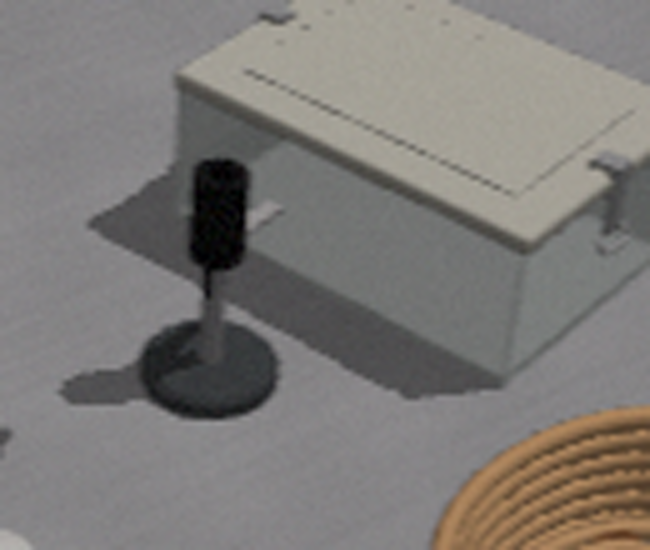

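View pics/scene13.png

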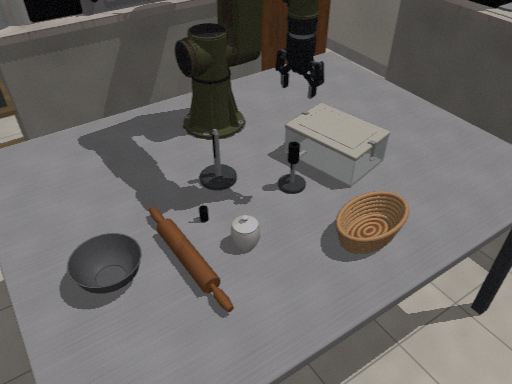

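```bash
python3 -c "
from plant import ctrl
print(ctrl.close_job())"
```

```text
the job is handed in; nothing more can be done
None
```

The large black marker sleeve is on the smaller gauge's rod, upright and pointer end down. It sits at the click, released, with its pointer towards the side of the proofing box. I handed the job in at about 25 s.

- **Missed first grasp:** my first attempt closed the fingers on top of the sleeve. The real fingertips sit about 40 mm behind the reported TCP. The sleeve tilted under about 17 N and stood upright again when I backed off. Going about 40 mm lower gave a firm grip.
- **Feeling for the click:** the lower rim met the balls at about 7 to 8 N and then slid freely. The pull built up to about 6 N net of the sleeve's weight, then fell back to just the sleeve's weight. I stopped there, did not push on, and let go.
- **Last checks:**
  - The sleeve's height looked the same in the scene pictures before and after I backed the arm away.
  - Before release, the pointer measured square to the box side to about 0.2°. It looked the same in the last wrist picture.
  - The other objects look unmoved in the scene picture, and the arm is clear of everything.
- **Not fully explained:** during the free slide I read a few small pulls of 1 to 2 N net. I took them for rod friction and noise, because the clear pull came later.

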